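Refit the cover and knob of the charging timer

ROBOT

A 6-joint arm with a two-finger parallel gripper is mounted at the origin on the work surface. World frame = base frame: x ahead of the robot, y to its left, z up, the work surface at z = 0. Lengths are in m, angles in rad, forces in N, time in s.
With the tool pointing down it reaches from about 0.375 to 0.9 m from the base axis. Payload 3.1 kg.
Tool frame: the origin (TCP) lies on the front face of the gripper's body, between the roots of the fingers; the fingertips stand 73 mm ahead of it and the grasp point (between the pads) lies 54 mm ahead of it (manip.finger_overhang is the distance from the TCP to the fingertips, in m); z points along the fingers, y is the direction in which the jaws open and shut (so a half turn about z gives the same grasp; the last joint's range is limited). The gripper opens to 85 mm and grips with 20 to 120 N. Pads are 22 mm wide; open, the fingers measure 114 mm over their backs; the gripper's body (76 mm by 85 mm) begins 54 mm behind the grasp point. The pads swing forward as they close: fully open they stand 13 mm farther back than shut.
Start: joints at [-1.385, 0.527, 1.433, -0, 1.181, -0.178], TCP at [0.222, -0.584, 0.304] pointing down, gripper open.
Joint ranges: [-3.08, 3.08], [-0.75, 2.2], [0.22, 2.44], [-1.43, 4.57], [0, 2.65], [-2.85, 2.85]. Speed limits (rad/s): [2.79, 2.79, 3.14, 3.14, 3.14, 3.14].

INTERFACE

Orientations are given as a unit quaternion [x, y, z, w].
In Python, from station import manip gives the robot as it stands.
- The arm moves only by the tool apply_moves, never from a script. Its argument "increments" is a list that holds one entry, the list of rows, each a list of 4 numbers: the shift along the tool's x, y, z in m, then the turn about the tool's z in degrees. In form: [[[dx, dy, dz, spin], ...]]. A call has 1 to 5 rows; each row shifts and turns the pose as measured when the row begins, along the tool's axes as they then stand; what a row does not reach is not made up. A row lasts 1/10 s, in which the tool goes at most 50 mm and 8.59 degrees, less where a joint would pass 70% of its speed; a pose out of reach is approached as far as the arm can. A call with a gripper value outside its range is refused whole. "fingers" is the opening, from 0 (shut) to 1 (fully open), set as the call begins (left out, the last holds). The fingers move at their own pace and stop on an object; "newtons" is the grip in N (left out, the last holds). Time passes only in rows, so rows that do not move let the fingers close. It gives the time, the measured TCP pose, the force and the opening at its end, in the units of the state.
- manip.sense(): the state, without advancing time (a new reading comes with each control period).
- manip.snapshot(name): name is "scene" or "top" or "wrist"; returns (picture, depth): 420x560x3 uint8, red, green, blue; 420x560 float32, m along the optical axis (not along the pixel's ray), 0 where there is no reading.
- manip.camera_model(name): a dict with "mtx" (3x3 intrinsics, pixels), "R" (3x3) and "t" (3): a world point X has camera coordinates R X + t; the wrist camera has in their place "mount" (4x4, takes a point from camera to tool coordinates, whose origin is the TCP and whose axes are the flange's). Camera axes: x right, y down, z forward; pixel columns grow to the right and rows downward; lengths in m; the calibration is good to about 2 mm. A picture is of the moment at which its call begins: read the wrist's pose just before it. camera_model takes no time and is no camera call.
- manip.sign_off(): hands the job in, once; it reports no verdict.
The state is a dict: "t": time; "q": joint angles; "qd": joint speeds; "tau": joint torques, N m; "tcp_pos": TCP position; "tool_rot": TCP orientation; "force": force on the tool from outside, world axes, zero at the start; "ft_torque": the same for the moment, N m; "finger_gap": opening from 0.0 (shut) to 1.0 (fully open).
Only numpy, scipy, OpenCV 4.12 (cv2) and the standard library are available. Lean on these libraries where they do the work, as an engineer would, in place of code of your own. Each camera call takes 0.05 s, during which the arm holds its last target.

TASK

Put the charging timer on the shelf back together: hook the plain end of its grey cover plate under the lip of the housing and swing the cover down flat into the pocket, then push the black knob onto the keyed shaft that stands through the cover, turning it slowly until it drops fully home. Let go of everything at the end, and do not knock or shift the power bank, bike light, glass paperweight or earbud case.

Things in the scene. Friction and masses are not known exactly. Their poses are not given: they have to be found in the camera images.
- timer_pocket (a point): White charging timer, fixed to the shelf: housing 135 mm (its x) by 106 (y). Point: centre of its pocket floor, 36 mm above the shelf; axes are the housing's, z up. Pocket 119 mm long (wall faces at x = -59.5 and +59.5 mm), 90 wide (y = -45 to 45). The +x wall and side walls stand 5 mm above the floor. The shaft stands at x = -12, y = 0 mm. The earbud tray stands beside the +y side.
- lip_edge (a point): Middle of the free edge of the lip at the housing's -x end, on its underside, 10 mm above the pocket floor. Axes as the housing's. The lip is 4 mm thick, runs along the whole end wall and overhangs the pocket by 6 mm (from the wall at x = -59.5 mm to this edge at -53.5 mm); its top is 14 mm above the floor.
- shaft_tip (a point): Tip of the timer's upright steel shaft, on its axis, 33 mm above the pocket floor. z up; x points the way the key points. Shaft 12 mm diameter, top 4 mm tapered to 6 mm. The key is a rib 4.5 mm wide reaching 10.5 mm from the axis in +x, from 4 to 23 mm above the pocket floor, so the top 10 mm is plain round. Stiff to turn (0.4 N m), at most 1.5 rad either way.
- cover_grip (a point): Grip rib of the loose grey cover plate, which lies flat, right side up. Point: in the rib, 28 mm above the plate's underside; x points from the plate's middle to its rib end, z up. Rib 18 mm long (x), 10 thick (y), top 34 mm above the underside. Plate about 0.1 kg, 116 mm (x) by 84 (y) by 6 thick; its middle is 44 mm in -x from this point.
- cover_end (a point): Middle of the cover's plain end (the end that goes under the lip), at its lower edge, 102 mm in -x from the rib point; axes as the cover's. A 42 mm round opening is centred 46 mm in +x from here. Fitted, the cover's x agrees with the housing's x, it lies on the pocket floor, shaft in the opening, with 1.5 mm play in x and 3 mm in y each way.
- knob_grip (a point): Loose black knob, about 45 g, standing on its skirt: round grip 34 to 36 mm diameter, 40 mm tall in all, skirt 48 mm diameter on the lowest 5 mm. Point: on its axis, 28 mm above its underside, where to grip it. z up; x points along the white pointer ridge on its top, from the axis outwards.
- knob_bore (a point): Centre of the knob's underside, mouth of its bore; axes as the knob's. Bore 24 mm deep, 14.4 mm diameter, keyway 7 mm wide reaching 12.2 mm from the axis on the pointer's side (+x). With the pointer over the shaft's key (0.12 rad play) it drops until the bore's end rests on the shaft tip, this point 24 mm below the tip (9 mm above the pocket floor). Out of line it rests on the key 14 mm higher.
- bike_light_mid (a point): Red upright bike light, 36 mm diameter, 58 mm tall, close beside the knob (leave alone). Its centre, half-way up.
- marble_mid (a point): Blue glass ball paperweight with a flat foot, 52 mm diameter, 47 mm tall, close beside the knob (leave alone). This point is on its axis, 22 mm up.
- power_bank_mid (a point): Silver power bank lying flat, 105 (its x) by 62 (y) by 18 mm, beside the cover (leave alone). Its centre.
- earbud_mid (a point): Matte black earbud case, 56 by 44 by 24 mm, in a shallow fixed tray 78 (its x) by 64 (y) by 10 mm high next to the timer (leave alone). Its centre. Behind everything a fixed beech rail with five pegs runs along y, its peg ends at x = 0.815 m, up to 0.225 m high.

How it is judged:
By the outcome, as a careful person would: the job done as asked, in the order asked, and still so for the second after the job is handed in, with the robot touching nothing.
It also fails if it takes over 62 s, if anything falls off the work surface, if the arm or the gripper's body presses on something with over 40 N, if the wrist force passes 120 N, or if a joint passes its speed limit or range.

## Working session

There is one attempt and no reset: what is moved stays moved. The work goes in short steps, Python scripts to look and compute and a tool call to move; the robot and the scene stay as the last step left them, time stands still between calls to the robot, and variables do not carry over. Pictures are saved under pics/ and viewed, and the job is handed in when it is done.

Besides the shell and the picture viewer there is one more tool, called after "Emit:" by a JSON object that holds its "fn" and its "kwargs", one argument or row to a line. apply_moves: Moves the arm, as the interface text tells. Its arguments: {"type":"object","properties":{"increments":{"type":"array","items":{"type":"array","items":{"type":"array","items":{"type":"number"}}}},"fingers":{"type":"number"},"newtons":{"type":"number"}},"required":["increments"]}

```bash
ls; mkdir -p pics
python3 - <<'E'
from station import manip
import cv2,numpy as np
for n in("scene","top"):
    p,d=manip.snapshot(n); cv2.imwrite(f"pics/{n}0.png",p[:,:,::-1]); np.save(f"pics/{n}0.npy",d); np.save(f"pics/{n}0c.npy",p)
    print(n,manip.camera_model(n))
print(manip.camera_model("wrist"))
print(manip.sense(),manip.finger_overhang)
E
```

```text
pics
scene {'mtx': array([[393.74771102,   0.        , 278.80844477],
       [  0.        , 393.74771102, 213.19954029],
       [  0.        ,   0.        ,   1.        ]]), 'R': array([[ 0.88424656,  0.4670056 ,  0.00371326],
       [ 0.27593436, -0.51601708, -0.81091714],
       [-0.37678674,  0.71807531, -0.58514922]]), 't': array([-0.48013523, -0.07932835,  1.11445864])}
top {'mtx': array([[384.46402943,   0.        , 274.16855989],
       [  0.        , 384.46402943, 207.1225792 ],
       [  0.        ,   0.        ,   1.        ]]), 'R': array([[-0.01804373, -0.99980488, -0.00803884],
       [-0.99034018,  0.0189773 , -0.13735426],
       [ 0.13748001,  0.0054828 , -0.99048937]]), 't': array([0.02529781, 0.54563838, 0.86431223])}
{'mtx': array([[322.03840956,   0.        , 287.5336518 ],
       [  0.        , 322.03840956, 209.46666687],
       [  0.        ,   0.        ,   1.        ]]), 'mount': array([[-6.03595663e-04, -9.60218085e-01, -2.79250541e-01,
         7.06153097e-02],
       [ 9.99999190e-01, -2.66740688e-04, -1.24428028e-03,
         5.94498989e-04],
       [ 1.12029295e-03, -2.79251066e-01,  9.60217469e-01,
        -7.02573440e-02],
       [ 0.00000000e+00,  0.00000000e+00,  0.00000000e+00,
         1.00000000e+00]])}
{'t': 0.1, 'q': array([-1.38551364e+00,  5.28374801e-01,  1.43375706e+00, -3.64013145e-06,
        1.18142691e+00, -1.78492491e-01]), 'qd': array([ 2.61910584e-05, -1.36703045e-03, -3.11930994e-03, -6.40443003e-04,
       -1.59486546e-03, -9.46250934e-04]), 'tau': array([-3.03116140e-04, -4.43304062e+01, -1.78587109e+01, -1.80285870e-04,
        3.97506170e-03,  7.65572565e-06]), 'tcp_pos': array([ 0.22231549, -0.58358799,  0.30303581]), 'tool_rot': array([ 9.83503406e-01,  1.80886939e-01, -5.02070362e-06, -9.83044074e-04]), 'force': array([-0.96760181,  0.10825878, -0.28886252]), 'ft_torque': array([-0.02446244, -0.00497816, -0.04186554]), 'finger_gap': 1.0007814042590557} 0.0726
```

View pics/scene0.png

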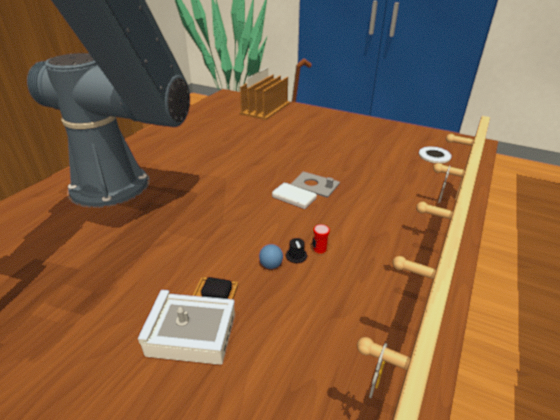

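View pics/top0.png

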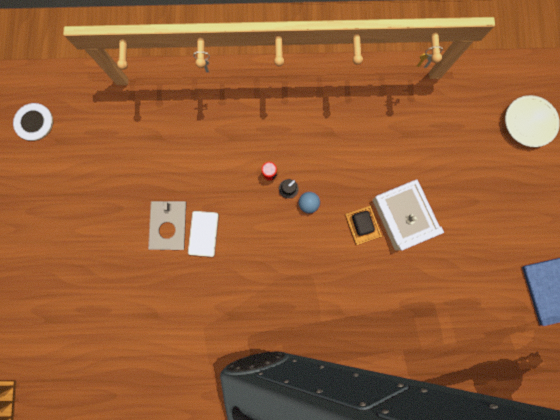

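Scene: cover around (318,184), knob (297,250), timer (190,325). Top: cover (167,226), rib at (167,207), power bank (203,233), knob (289,188), light (269,171), ball (309,203), tray (363,224), and timer (408,215) with its lip at the robot-side end. I'll get coarse positions next.

```bash
cat > h.py <<'E'
import numpy as np,cv2
from station import manip
from scipy.spatial.transform import Rotation as Ro
def fixed(name):
    c=manip.camera_model(name); R,t=np.array(c["R"]),np.array(c["t"]); return np.array(c["mtx"]),R,t
def wristcam(s):
    c=manip.camera_model("wrist"); M=np.array(c["mount"]); T=np.eye(4); T[:3,:3]=Ro.from_quat(s["tool_rot"]).as_matrix(); T[:3,3]=s["tcp_pos"]
    W=T@M; R=W[:3,:3].T; return np.array(c["mtx"]),R,-R@W[:3,3]
def cast(cam,uv,z):
    K,R,t=cam; uv=np.atleast_2d(np.asarray(uv,float)); r=np.c_[uv,np.ones(len(uv))]@np.linalg.inv(K).T@R
    C=-R.T@t; return C+r*((z-C[2])/r[:,2])[:,None]
def proj(cam,X):
    K,R,t=cam; p=(np.atleast_2d(X)@R.T+t)@K.T; return p[:,:2]/p[:,2:]
def snap(name,tag):
    s=manip.sense(); p,d=manip.snapshot(name); cam=wristcam(s) if name=="wrist" else fixed(name)
    cv2.imwrite(f"pics/{tag}.png",p[:,:,::-1]); np.savez(f"pics/{tag}.npz",p=p,d=d,K=cam[0],R=cam[1],t=cam[2]); return p,d,cam
def load(tag):
    z=np.load(f"pics/{tag}.npz"); return z["p"],z["d"],(z["K"],z["R"],z["t"])
def cloud(d,cam):
    K,R,t=cam; v,u=np.mgrid[:d.shape[0],:d.shape[1]]; r=np.stack([u,v,np.ones_like(u)],-1)@np.linalg.inv(K).T
    X=(r*d[...,None]-t)@R; X[d==0]=np.nan; return X
E
python3 - <<'E'
from h import *
p=np.load("pics/top0c.npy");d=np.load("pics/top0.npy");cam=fixed("top")
for n,uv,z in [("rib",(167,207),.034),("covmid",(167,226),.006),("bank",(203,233),.018),("knobtop",(289,186),.04),("light",(269,170),.058),("ball",(309,202),.022),("bud",(363,223),.02),("shaft",(410,218),.069),("timer",(408,215),.045)]:
    print(n,cast(cam,uv,z)[0].round(3), cloud(d,cam)[uv[1],uv[0]].round(3))
im=cv2.resize(p[140:270,130:460],None,fx=2.4,fy=2.4,interpolation=cv2.INTER_CUBIC)
cv2.imwrite("pics/topz.png",im[:,:,::-1])
E
```

```text
rib [0.552 0.268 0.034] [0.552 0.269 0.031]
covmid [0.509 0.275 0.006] [0.51  0.277 0.001]
bank [0.49  0.186 0.018] [0.49  0.185 0.021]
knobtop [ 0.595 -0.021  0.04 ] [ 0.595 -0.021  0.042]
light [0.631 0.025 0.058] [0.631 0.025 0.057]
ball [ 0.559 -0.068  0.022] [ 0.555 -0.066  0.048]
bud [ 0.506 -0.195  0.02 ] [ 0.506 -0.193  0.027]
shaft [ 0.511 -0.29   0.069] [ 0.513 -0.296  0.052]
timer [ 0.521 -0.294  0.045] [ 0.522 -0.297  0.036]
```

View pics/topz.png

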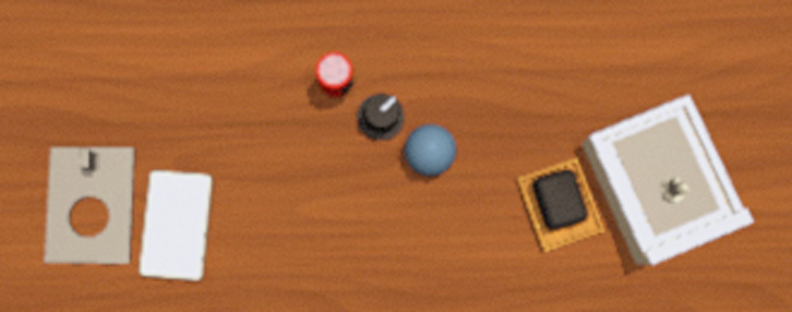

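Emit:
{"fn": "apply_moves", "kwargs": {
  "increments": [
    [[0.038,-0.017,0,0],[0.038,-0.017,0,0],[0.038,-0.017,0,0],[0.038,-0.017,0,0],[0.038,-0.017,0,0]]
  ]
}}

```text
t: 0.6
tcp_pos: [0.3698, -0.4369, 0.3001]
tool_rot: [0.985, 0.175, -0.001, -0.001]
force: [0.8, -0.1, -0.2]
finger_gap: 1.002
```

Emit:
{"fn": "apply_moves", "kwargs": {
  "increments": [
    [[0.038,-0.017,0,0],[0.038,-0.017,0,-4],[0.038,-0.017,0,-4],[0.038,-0.017,0,0],[0,0,0,0]]
  ]
}}

```text
t: 1.1
tcp_pos: [0.4883, -0.3044, 0.2982]
tool_rot: [0.969, 0.249, -0.001, -0.004]
force: [-0.9, -0.0, 0.9]
finger_gap: 1.001
```

Run:
```python
from h import *
p,d,c=snap("wrist","w1"); print(manip.sense()["tcp_pos"])
```

```text
[ 0.48734538 -0.30615051  0.29812267]
```

View pics/w1.png

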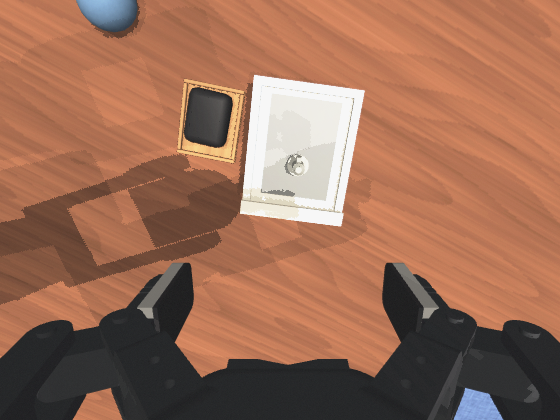

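Wrist view: timer with its lip at the bottom (292,215), shaft at (296,164), earbud tray at (210,120).

Run:
```python
from h import *
p,d,c=load("w1")
s=manip.sense(); Rt=Ro.from_quat(s["tool_rot"]).as_matrix()
print(cast(c,[(296,158)],.069),"corners top", cast(c,[(255,76),(364,91),(342,226),(240,214)],[.041,.041,.05,.05]))
X=cloud(d,c)
for uv in [(296,164),(256,80),(358,95),(335,218),(248,208),(300,110),(290,216)]: print(uv,X[uv[1],uv[0]].round(4))
print("tool yaw",np.degrees(np.arctan2(Rt[1,0],Rt[0,0])))
im=cv2.resize(p[60:240,170:380],None,fx=3.3,fy=3.3,interpolation=cv2.INTER_CUBIC); cv2.imwrite("pics/w1z.png",im[:,:,::-1])
```

```text
[[ 0.52029296 -0.29378426  0.069     ]] corners top [[ 0.56613465 -0.22427002  0.041     ]
 [ 0.60432212 -0.32168966  0.041     ]
 [ 0.4798606  -0.37169839  0.05      ]
 [ 0.44002153 -0.27256652  0.05      ]]
(296, 164) [ 0.5149 -0.2968  0.0648]
(256, 80) [ 0.5634 -0.2267  0.0411]
(358, 95) [ 0.5984 -0.3185  0.0418]
(335, 218) [ 0.4837 -0.3609  0.0494]
(248, 208) [ 0.4503 -0.2769  0.0516]
(300, 110) [ 0.56   -0.2767  0.0366]
(290, 216) [ 0.4634 -0.3188  0.0509]
tool yaw 28.747664323834186
```

View pics/w1z.png

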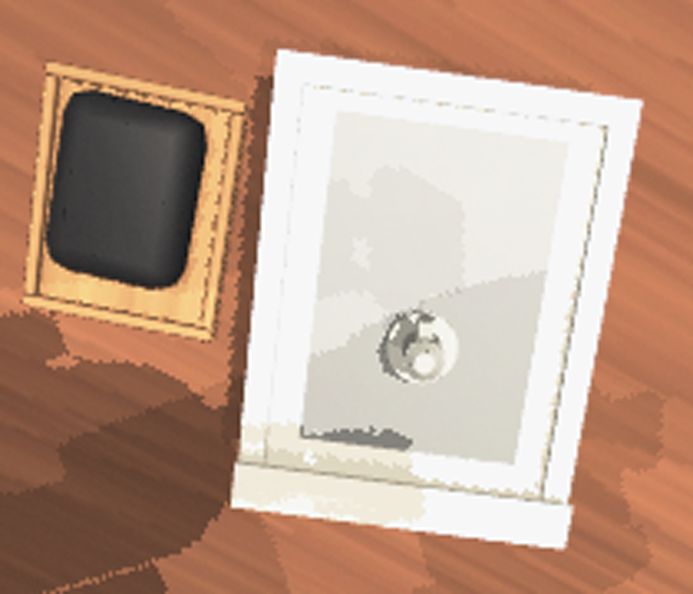

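Emit:
{"fn": "apply_moves", "kwargs": {
  "increments": [
    [[0.01,0.004,0.04,4],[0.01,0.004,0.04,3],[0.005,0.002,0.02,0],[0,0,0,0]]
  ]
}}

```text
t: 1.55
tcp_pos: [0.5139, -0.3077, 0.1963]
tool_rot: [0.983, 0.185, -0.001, -0.0]
force: [-0.5, 0.3, 0.0]
finger_gap: 0.998
```

Run:
```python
from h import *
p,d,c=snap("wrist","w2"); print(manip.sense()["tcp_pos"])
```

```text
[ 0.51400995 -0.30817067  0.19748253]
```

View pics/w2.png

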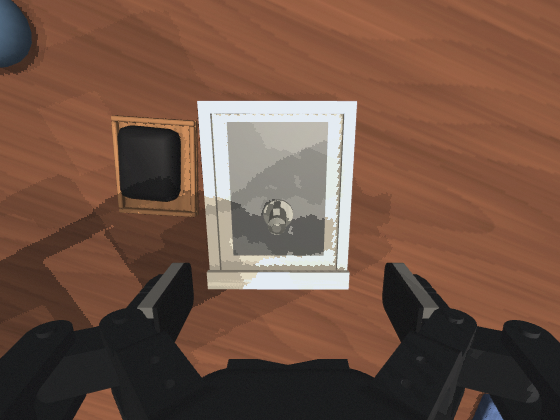

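Run:
```python
from h import *
p,d,c=load("w2")
im=cv2.resize(p[185:245,240:320],None,fx=8,fy=8,interpolation=cv2.INTER_CUBIC); cv2.imwrite("pics/w2z.png",im[:,:,::-1])
cor=cast(c,[(197,101),(356.5,101.5),(350,289),(208,288)],[.041,.041,.05,.05]); print(cor)
m=cor.mean(0);print(m); a=cor[0]-cor[3]; b=cor[1]-cor[2]; print(np.linalg.norm(a[:2]),np.linalg.norm(b[:2]),np.degrees(np.arctan2([a[1],b[1]],[a[0],b[0]])), np.linalg.norm((cor[0]-cor[1])[:2]),np.linalg.norm((cor[3]-cor[2])[:2]))
```

```text
[[ 0.5663328  -0.22281617  0.041     ]
 [ 0.60455686 -0.32158641  0.041     ]
 [ 0.47971183 -0.37181723  0.05      ]
 [ 0.44138501 -0.27176104  0.05      ]]
[ 0.52299662 -0.29699521  0.0455    ]
0.13419221634207792 0.13457123615144775 [21.39139609 21.91716086] 0.10590862870764896 0.10714563463365233
```

View pics/w2z.png

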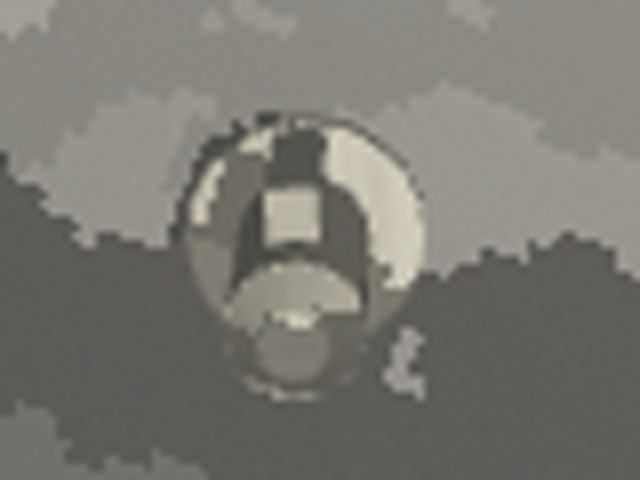

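Run:
```python
from h import *
p,d,c=load("w2")
f=lambda x,y:((x+.5)/8-.5+240,(y+.5)/8-.5+185)
tip=cast(c,f(292,350),.069)[0]; ko=cast(c,[f(265,187),f(320,187),f(265,243),f(320,243),f(290,113)],[.059,.059,.059,.059,.04])
print(tip,ko)
out=(ko[0]+ko[1])/2; v=out-tip; print(np.linalg.norm(v[:2]),np.degrees(np.arctan2(v[1],v[0])),np.linalg.norm((ko[0]-ko[1])[:2]))
for a,b in((2,0),(3,1)):
  v=ko[b]-ko[a];print(np.degrees(np.arctan2(v[1],v[0])),np.linalg.norm(v))
u=np.array([np.cos(np.radians(21.6)),np.sin(np.radians(21.6))]);print("exp shaft",np.array([.5228,-.2973])-.012*u)
```

```text
[ 0.51137933 -0.3009023   0.069     ] [[ 0.52061478 -0.29459133  0.059     ]
 [ 0.52229405 -0.29888246  0.059     ]
 [ 0.51601484 -0.29631935  0.059     ]
 [ 0.5177051  -0.30063786  0.059     ]
 [ 0.52253347 -0.29534554  0.04      ]]
0.010902195319543543 22.461972933481125 0.004608004978080524
20.589169095892558 0.004913811957156585
20.933261167462845 0.004913231908916965
exp shaft [ 0.51164268 -0.30171749]
```

Emit:
{"fn": "apply_moves", "kwargs": {
  "increments": [
    [[0.018,-0.046,0,0],[0.018,-0.046,0,0],[0.018,-0.046,0,0],[0.018,-0.046,0,0],[0.018,-0.046,0,0]]
  ]
}}

```text
t: 2.1
tcp_pos: [0.5181, -0.069, 0.2026]
tool_rot: [0.984, 0.176, 0.006, 0.008]
force: [1.3, 0.4, -0.1]
finger_gap: 1.002
```

Emit:
{"fn": "apply_moves", "kwargs": {
  "increments": [
    [[0.018,-0.046,0,8],[0.011,-0.048,0,8],[0.004,-0.049,0,5],[0,-0.049,0,0],[0,-0.049,0,0]]
  ]
}}

```text
t: 2.6
tcp_pos: [0.5225, 0.172, 0.2083]
tool_rot: [1.0, -0.004, 0.015, 0.008]
force: [0.6, 0.6, 0.0]
finger_gap: 1.0
```

Emit:
{"fn": "apply_moves", "kwargs": {
  "increments": [
    [[0,-0.049,0,0],[0,0,0,0]]
  ]
}}

```text
t: 2.8
tcp_pos: [0.5241, 0.2269, 0.2116]
tool_rot: [1.0, -0.002, 0.019, 0.007]
force: [0.4, -0.5, 0.1]
finger_gap: 1.001
```

Run:
```python
from h import *
p,d,c=snap("wrist","w3"); s=manip.sense();print(s["tcp_pos"],s["tool_rot"])
```

```text
[0.52422314 0.22453855 0.2116136 ] [ 0.99978581 -0.00269619  0.01917508  0.007306  ]
```

View pics/w3.png

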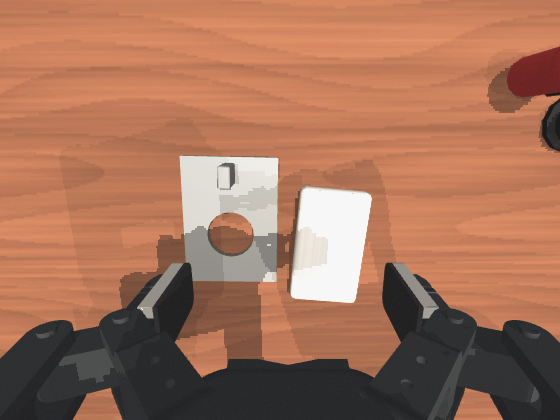

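Cover at (230,220) with rib (226,176), opening (231,234); power bank to its right (332,245). The tool has picked up a tilt of about 2° during the fast move. Next I'll measure the cover.

Run:
```python
from h import *
p,d,c=load("w3")
im=cv2.resize(p[150:290,170:290],None,fx=4.2,fy=4.2,interpolation=cv2.INTER_CUBIC); cv2.imwrite("pics/w3z.png",im[:,:,::-1])
X=cloud(d,c)
m=(X[...,2]>.025)&(X[...,0]>.5)&(abs(X[...,1]-.26)<.05)&(X[...,2]<.045); m[:,290:]=0
v,u=np.nonzero(m); print(len(u),u.min(),u.max(),v.min(),v.max(), np.nanmedian(X[m],0),np.nanmin(X[m],0),np.nanmax(X[m],0))
r=cv2.minAreaRect(np.float32(X[m][:,:2]*1000));print(r)
```

```text
336 217 231 165 188 [0.55659343 0.27349691 0.03402404] [0.54717524 0.26910014 0.02521197] [0.56496857 0.27975861 0.03610395]
((556.1117553710938, 274.4453125), (10.434568405151367, 17.845096588134766), 87.28399658203125)
```

View pics/w3z.png

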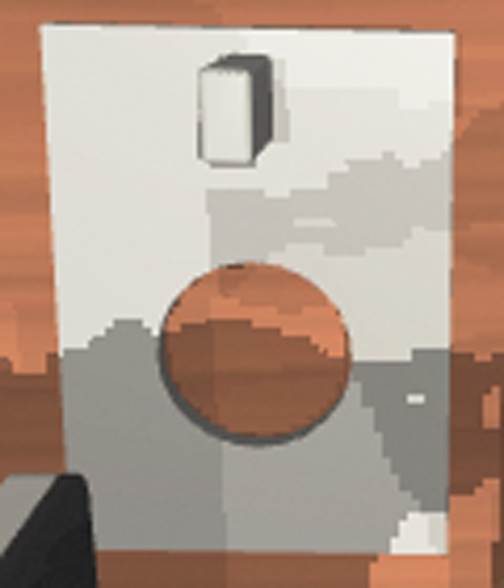

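Run:
```python
from h import *
p,d,c=load("w3")
f=lambda x,y:((x+.5)/4.2-.5+170,(y+.5)/4.2-.5+150)
C=cast(c,[f(42,25),f(455,32),f(448,553)],.006);print(C)
v=C[1]-C[2];w=C[0]-C[1];print(np.linalg.norm(v),np.degrees(np.arctan2(v[1],v[0])),np.linalg.norm(w),np.degrees(np.arctan2(-w[0],w[1])))
mid=(C[0]+C[2])/2;print("mid",mid)
o=cast(c,f(258,350),.006);print("opening",o)
r=cast(c,[f(199,68),f(252,69),f(255,164),f(201,162)],.034);print(r,r.mean(0))
b=cast(c,[f(x-0,y) for x,y in []] or [(300,190),(371,194),(355,302),(291,296)],.018);print("bank",b)
s=manip.sense();R=Ro.from_quat(s["tool_rot"]).as_matrix();print(R, s["tcp_pos"]+.054*R[:,2])
```

```text
[[0.57073261 0.31567584 0.006     ]
 [0.56881949 0.23188555 0.006     ]
 [0.45287129 0.23487734 0.006     ]]
0.11598679285963448 -1.4780639690198663 0.08381212905783372 -1.3079622054963638
mid [0.51180195 0.27527659 0.006     ]
opening [[0.50111651 0.27520844 0.006     ]]
[[0.56488157 0.27860958 0.034     ]
 [0.56463601 0.26887457 0.034     ]
 [0.54687416 0.26917443 0.034     ]
 [0.54732679 0.27925292 0.034     ]] [0.55592963 0.27397787 0.034     ]
bank [[0.54242429 0.21346818 0.018     ]
 [0.53855378 0.15337376 0.018     ]
 [0.43724244 0.16229696 0.018     ]
 [0.44403724 0.22127738 0.018     ]]
[[ 0.99925009 -0.0056714   0.03830256]
 [-0.00511103 -0.99987871 -0.01471226]
 [ 0.03838135  0.01450546 -0.99915788]] [0.52629148 0.22374409 0.15765908]
```

Emit:
{"fn": "apply_moves", "kwargs": {
  "increments": [
    [[0.006,-0.013,0.01,0],[0.006,-0.013,0.01,0],[0.006,-0.013,0.01,1],[0.006,-0.013,0.01,0],[0,0,0,0]]
  ],
  "fingers": 0.45
}}

```text
t: 3.35
tcp_pos: [0.5556, 0.2731, 0.1707]
tool_rot: [1.0, -0.016, 0.021, 0.007]
force: [0.5, -0.4, 0.3]
finger_gap: 0.449
```

```bash
cat > tgt.py <<'E'
import sys
from h import *
# tgt.py x y z [yawdeg] [ahead]: remaining tool-frame move to bring point 'ahead' mm ahead of TCP to xyz
a=[float(v) for v in sys.argv[1:]]; P=np.array(a[:3]); ahead=a[4] if len(a)>4 else .054
s=manip.sense(); R=Ro.from_quat(s["tool_rot"]).as_matrix(); g=s["tcp_pos"]+ahead*R[:,2]
yaw=np.degrees(np.arctan2(R[1,0],R[0,0])); e=R.T@(P-g)
print("pt",g.round(4),"tcp",s["tcp_pos"].round(4),"tilt z",R[:,2].round(4),"yaw",yaw.round(2),"| move",e.round(4),"spin",round(yaw-a[3],2) if len(a)>3 else "", "F",s["force"].round(1),"gap",round(s["finger_gap"],3),"t",s["t"])
E
python3 tgt.py .5558 .2742 .030 -1.4
```

```text
pt [0.5579 0.2723 0.1167] tcp [0.5556 0.2731 0.1707] tilt z [ 0.0417 -0.0154 -0.999 ] yaw -1.83 | move [-0.0058 -0.0031  0.0865] spin -0.43 F [ 0.5 -0.4  0.3] gap 0.449 t 3.35
```

Emit:
{"fn": "apply_moves", "kwargs": {
  "increments": [
    [[-0.003,-0.0015,0.025,0],[-0.003,-0.0015,0.025,0],[0,0,0.02,0],[0,0,0.01,0],[0,0,0,0]]
  ]
}}

```text
t: 3.85
tcp_pos: [0.5554, 0.2721, 0.087]
tool_rot: [1.0, -0.017, 0.021, 0.008]
force: [-0.4, -0.1, -0.7]
finger_gap: 0.45
```

```bash
python3 tgt.py .5558 .2742 .030 -1.4
```

```text
pt [0.5577 0.2712 0.0331] tcp [0.5554 0.2721 0.087 ] tilt z [ 0.0414 -0.0168 -0.999 ] yaw -1.98 | move [-0.0021 -0.0029  0.0029] spin -0.58 F [-0.4 -0.1 -0.7] gap 0.45 t 3.85
```

Emit:
{"fn": "apply_moves", "kwargs": {
  "increments": [
    [[-0.002,-0.003,0.003,-0.5],[0,0,0,0]]
  ]
}}

```text
t: 4.05
tcp_pos: [0.5543, 0.2748, 0.0846]
tool_rot: [1.0, -0.013, 0.021, 0.008]
force: [-0.7, 1.1, -0.4]
finger_gap: 0.451
```

Emit:
{"fn": "apply_moves", "kwargs": {
  "increments": [
    [[0,0,0,0],[0,0,0,0],[0,0,0,0],[0,0,0,0],[0,0,0,0]]
  ],
  "fingers": 0,
  "newtons": 30
}}

```text
t: 4.55
tcp_pos: [0.5556, 0.2755, 0.0877]
tool_rot: [1.0, -0.013, 0.024, 0.007]
force: [0.5, 0.5, -0.6]
finger_gap: 0.109
```

```bash
python3 tgt.py .5558 .2742 .030 -1.4
```

```text
pt [0.5582 0.2747 0.0337] tcp [0.5556 0.2755 0.0877] tilt z [ 0.0476 -0.0152 -0.9987] yaw -1.46 | move [-0.0025  0.0005  0.0036] spin -0.06 F [ 0.5  0.5 -0.6] gap 0.109 t 4.55
```

Emit:
{"fn": "apply_moves", "kwargs": {
  "increments": [
    [[0,0,-0.01,0],[0,0,-0.015,0],[0,0,-0.02,0],[0,0,-0.02,0]]
  ]
}}

```text
t: 4.95
tcp_pos: [0.5507, 0.276, 0.154]
tool_rot: [1.0, -0.013, 0.021, 0.008]
force: [-0.5, -0.4, 0.0]
finger_gap: 0.112
```

```bash
python3 tgt.py .5558 .2742 .1 -1.4
python3 - <<'E'
from h import *
snap("wrist","w4");snap("scene","s4")
p,d,c=load("s4");cv2.imwrite("pics/s4z.png",cv2.resize(p[100:280,220:400],None,fx=3.3,fy=3.3,interpolation=cv2.INTER_CUBIC)[:,:,::-1])
E
python3 tgt.py .5558 .2742 .1 -1.4
```

```text
pt [0.5529 0.275  0.1001] tcp [0.5507 0.276  0.154 ] tilt z [ 0.0415 -0.0171 -0.999 ] yaw -1.46 | move [0.0029 0.0008 0.0002] spin -0.06 F [-0.5 -0.4  0. ] gap 0.112 t 4.95
pt [0.5552 0.2759 0.1024] tcp [0.5526 0.2767 0.1564] tilt z [ 0.0484 -0.015  -0.9987] yaw -1.45 | move [0.0005 0.0016 0.0025] spin -0.05 F [ 0.5 -0.  -0.8] gap 0.109 t 5.05
```

View pics/w4.png

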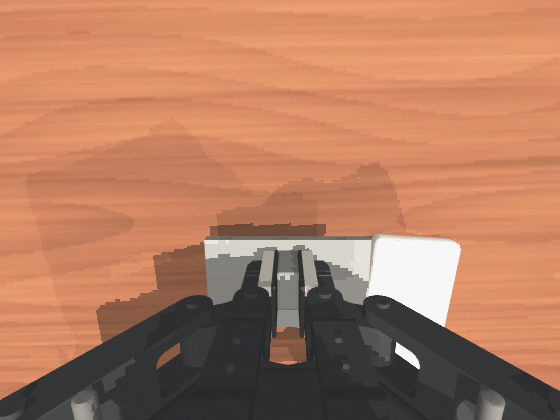

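View pics/s4z.png

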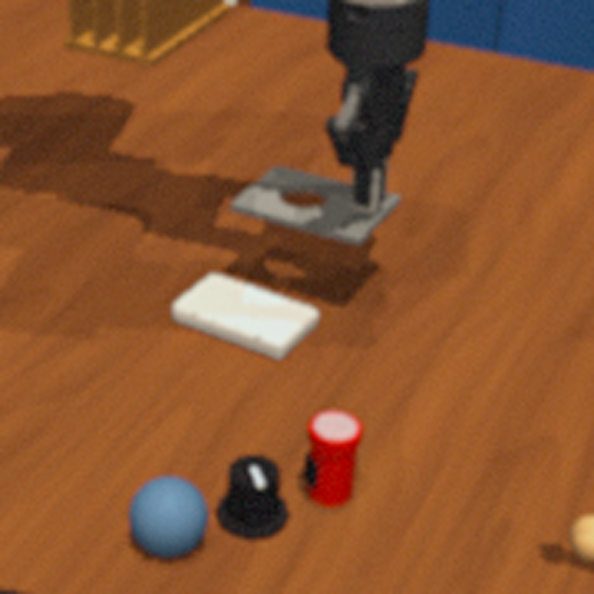

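The cover is held and looks about level in the scene view at (300,195), zoomed crop. I'll measure its tilt from depth.

```bash
cat > plate.py <<'E'
import sys
from h import *
def fit(tag,box,zlo,zhi):
    p,d,c=load(tag); X=cloud(d,c); q=p.astype(int)
    sat=q.max(2)-q.min(2)
    m=np.zeros(d.shape,bool); x0,x1,y0,y1=box; m[y0:y1,x0:x1]=1
    m&=(sat<45)&(q.max(2)>75)&(X[...,2]>zlo)&(X[...,2]<zhi)
    P=X[m]; 
    for _ in range(5):
        A=np.c_[P[:,:2],np.ones(len(P))]; k=np.linalg.lstsq(A,P[:,2],rcond=None)[0]; r=P[:,2]-A@k
        P=P[abs(r)<max(.002,1.5*r.std())]
    print(tag,"n",len(P),"slope x,y",k[:2].round(4),"centre",P.mean(0).round(4),"std",r.std().round(4)); return P,k
if __name__=="__main__": fit(sys.argv[1],[int(v) for v in sys.argv[2:6]],float(sys.argv[6]),float(sys.argv[7]))
E
python3 plate.py s4 288 345 148 176 .03 .13
```

```text
s4 n 460 slope x,y [ 0.0036 -0.0122] centre [0.5079 0.2693 0.0773] std 0.0009
```

Emit:
{"fn": "apply_moves", "kwargs": {
  "increments": [
    [[0,0,-0.02,0],[0,0.02,-0.02,0],[0.001,0.04,0,0],[0.001,0.04,0,0],[0.001,0.04,0,0]]
  ]
}}

```text
t: 5.55
tcp_pos: [0.5499, 0.1387, 0.2008]
tool_rot: [1.0, -0.008, 0.027, 0.006]
force: [0.3, 0.0, -0.9]
finger_gap: 0.105
```

Emit:
{"fn": "apply_moves", "kwargs": {
  "increments": [
    [[0.001,0.04,0,0],[0.001,0.04,0,0],[0.001,0.04,0,0],[0.001,0.04,0,0],[0.001,0.04,0,0]]
  ]
}}

```text
t: 6.05
tcp_pos: [0.5498, -0.0688, 0.2031]
tool_rot: [1.0, -0.007, 0.026, 0.006]
force: [0.7, -0.5, -1.4]
finger_gap: 0.11
```

```bash
python3 tgt.py .5711 -.2779 .13 21.6
```

```text
pt [ 0.5527 -0.0695  0.1491] tcp [ 0.5498 -0.0688  0.2031] tilt z [ 0.0529 -0.0126 -0.9985] yaw -0.81 | move [0.0203 0.2079 0.0227] spin -22.41 F [ 0.7 -0.5 -1.4] gap 0.11 t 6.05
```

Emit:
{"fn": "apply_moves", "kwargs": {
  "increments": [
    [[0.004,0.041,0,-4.5],[0.001,0.041,0,-4.5],[-0.002,0.041,0,-4.5],[-0.006,0.041,0,-4.5],[-0.009,0.04,0,-4.5]]
  ]
}}

```text
t: 6.55
tcp_pos: [0.5653, -0.2816, 0.2051]
tool_rot: [0.981, 0.195, 0.023, 0.01]
force: [0.0, -0.9, -1.3]
finger_gap: 0.109
```

```bash
python3 tgt.py .5711 -.2779 .13 21.6
```

```text
pt [ 0.568  -0.2821  0.1512] tcp [ 0.5653 -0.2816  0.2051] tilt z [ 0.0497 -0.0101 -0.9987] yaw 22.5 | move [ 0.0036 -0.0033  0.0212] spin 0.9 F [ 0.  -0.9 -1.3] gap 0.109 t 6.55
```

Emit:
{"fn": "apply_moves", "kwargs": {
  "increments": [
    [[0.002,-0.001,0.015,0.5],[0.002,-0.001,0.015,0.4],[0.001,-0.001,0.015,0],[0,0,0.008,0],[0,0,0,0]]
  ]
}}

```text
t: 7.05
tcp_pos: [0.5713, -0.2841, 0.1485]
tool_rot: [0.983, 0.183, 0.024, 0.011]
force: [-0.3, -0.2, -0.9]
finger_gap: 0.11
```

```bash
python3 tgt.py .5711 -.2779 .092 21.6
python3 - <<'E'
from h import *
snap("wrist","w5");snap("top","t5");snap("scene","s5")
p,d,c=load("s5");cv2.imwrite("pics/s5z.png",cv2.resize(p[260:380,110:270],None,fx=4.5,fy=4.5,interpolation=cv2.INTER_CUBIC)[:,:,::-1])
E
```

```text
pt [ 0.5741 -0.2848  0.0946] tcp [ 0.5713 -0.2841  0.1485] tilt z [ 0.0516 -0.013  -0.9986] yaw 21.09 | move [-0.0005 -0.0076  0.0023] spin -0.51 F [-0.3 -0.2 -0.9] gap 0.11 t 7.05
```

View pics/w5.png

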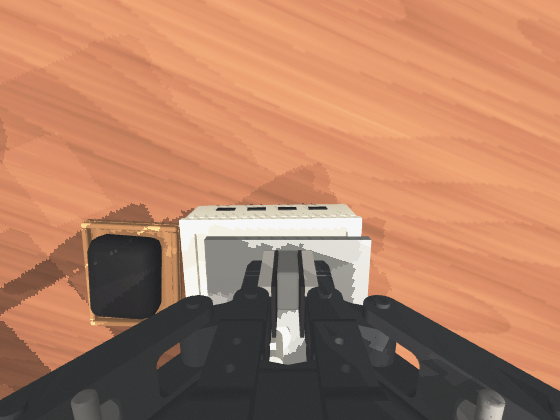

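View pics/s5z.png

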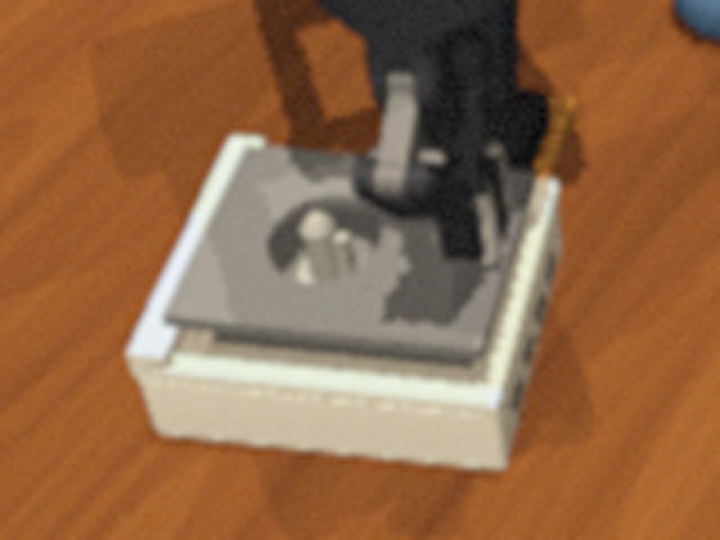

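View pics/t5.png

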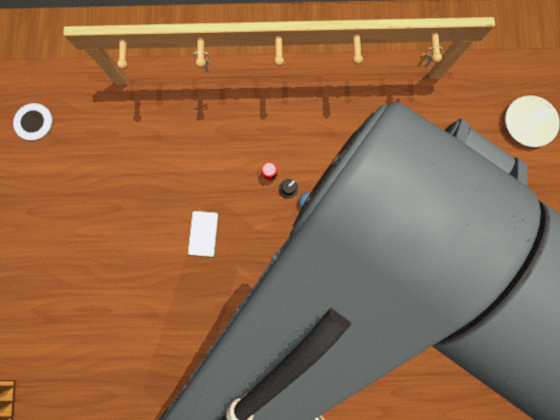

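```bash
python3 plate.py s5 146 200 290 340 .045 .09
python3 - <<'E'
from h import *
p,d,c=load("w5")
u=np.array([.9298,.3681]);v=np.array([-.3681,.9298]);O=np.array([.5228,-.297])
H=lambda X:np.array([[(x[:2]-O)@u*1e3,(x[:2]-O)@v*1e3,x[2]*1e3] for x in np.atleast_2d(X)]).round(1)
print("rib end TL,TR",H(cast(c,[(205,237.5),(371,238.5)],.067)))
X=cloud(d,c);print(H(X[245,215]),H(X[245,360]),H(X[225,190]),H(X[225,352]))
print("wall corner",H(cast(c,[(181,218),(362,218)],.041)))
p,d,c=load("s5"); f=lambda x,y:(x/4.5+110,y/4.5+260)
print("plain end L,R",H(cast(c,[f(255,150),f(168,322)],.067)),"rib end bottom-right",H(cast(c,[f(477,357)],.061)), "ripend topright",H(cast(c,[f(480,346)],.067)),"lip corners",H(cast(c,[f(265,143),f(152,355)],.05)),"wall",H(cast(c,[f(558,180),f(497,403)],.041)),"shaft",H(cast(c,[f(315,216)],.069)))
E
```

```text
s5 n 1340 slope x,y [ 0.0085 -0.0302] centre [ 0.5146 -0.3194  0.0702] std 0.0008
rib end TL,TR [[ 65.8  32.5  67. ]
 [ 63.5 -51.5  67. ]]
[[62.1 27.6 67.9]] [[ 60.7 -45.6  68.6]] [[65.1 46.7 41.6]] [[ 63.1 -47.6  41. ]]
wall corner [[ 69.2  51.6  41. ]
 [ 67.3 -53.4  41. ]]
plain end L,R [[-45.7  33.1  67. ]
 [-48.8 -49.2  67. ]] rib end bottom-right [[ 62.1 -47.1  61. ]] ripend topright [[ 63.6 -46.8  67. ]] lip corners [[-51.   52.1  50. ]
 [-57.3 -51.5  50. ]] wall [[ 69.3  53.9  41. ]
 [ 68.5 -51.1  41. ]] shaft [[-11.2   1.8  69. ]]
```

Emit:
{"fn": "apply_moves", "kwargs": {
  "increments": [
    [[0.001,-0.004,0,-0.5],[0.0005,-0.004,0,0],[0,0,0,0]]
  ]
}}

```text
t: 7.5
tcp_pos: [0.5715, -0.2758, 0.1523]
tool_rot: [0.982, 0.188, 0.027, 0.014]
force: [0.8, 0.5, -0.3]
finger_gap: 0.106
```

```bash
python3 tgt.py .5711 -.2779 .076 21.6
python3 - <<'E'
from h import *
snap("wrist","w6");snap("scene","s6")
p,d,c=load("s6");cv2.imwrite("pics/s6z.png",cv2.resize(p[260:380,110:270],None,fx=4.5,fy=4.5,interpolation=cv2.INTER_CUBIC)[:,:,::-1])
E
```

```text
pt [ 0.5746 -0.2767  0.0984] tcp [ 0.5715 -0.2758  0.1523] tilt z [ 0.0573 -0.0171 -0.9982] yaw 21.72 | move [-0.0047 -0.001   0.0222] spin 0.12 F [ 0.8  0.5 -0.3] gap 0.106 t 7.5
```

View pics/w6.png

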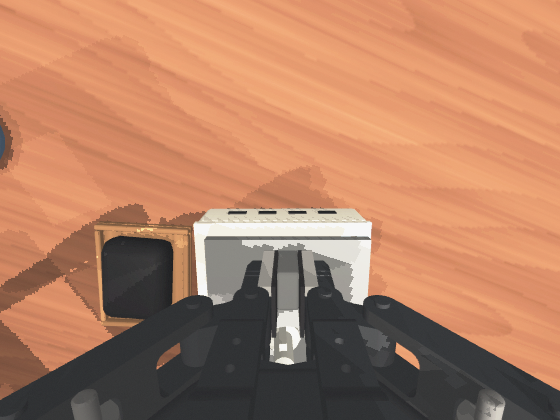

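View pics/s6z.png

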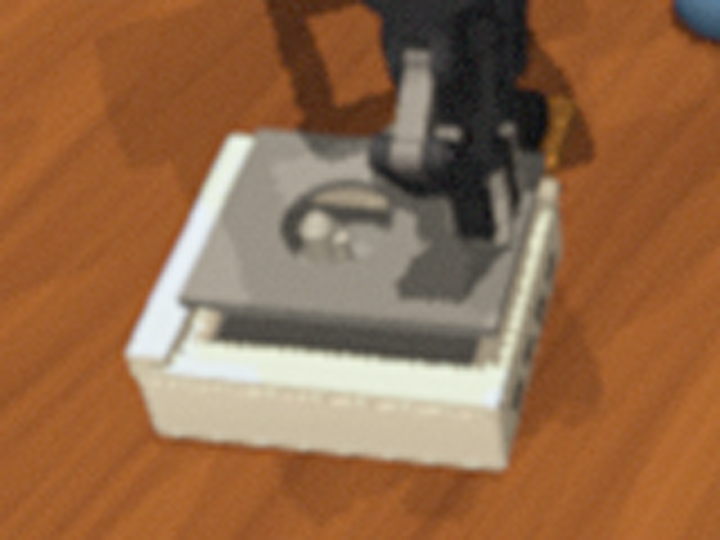

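```bash
cat >> h.py <<'E'
u_=np.array([.9298,.3681]);v_=np.array([-.3681,.9298]);O_=np.array([.5228,-.297])
H=lambda X:np.array([[(x[:2]-O_)@u_*1e3,(x[:2]-O_)@v_*1e3,x[2]*1e3] for x in np.atleast_2d(X)]).round(1)
E
python3 plate.py s6 150 205 287 335 .045 .1
python3 - <<'E'
from h import *
p,d,c=load("w6")
X=cloud(d,c);print(H(X[245,215]),H(X[245,360]),H(X[230,200]),H(X[230,365]))
print("plate",H(cast(c,[(205,238),(370.5,238.5)],.071)),"wall corner",H(cast(c,[(194.5,221.5),(371.5,223)],.041)))
p,d,c=load("s6"); f=lambda x,y:(x/4.5+110,y/4.5+260)
print("plain end L,R",H(cast(c,[f(262,130),f(183,302)],.071)), "ripend topright",H(cast(c,[f(497,327)],.071)))
E
```

```text
s6 n 1365 slope x,y [ 0.014  -0.0313] centre [ 0.5171 -0.3107  0.0726] std 0.0008
[[65.2 34.8 71.6]] [[ 64.7 -38.3  72.8]] [[63.6 49.4 40.4]] [[ 62.8 -49.5  41.4]]
plate [[ 68.8  39.7  71. ]
 [ 67.5 -44.   71. ]] wall corner [[ 69.   52.2  41. ]
 [ 67.  -53.3  41. ]]
plain end L,R [[-44.6  40.1  71. ]
 [-44.9 -43.2  71. ]] ripend topright [[ 68.8 -41.2  71. ]]
```

Emit:
{"fn": "apply_moves", "kwargs": {
  "increments": [
    [[-0.002,-0.0015,0.009,0],[-0.001,0,0.009,0]]
  ]
}}

```text
t: 7.8
tcp_pos: [0.5703, -0.277, 0.1349]
tool_rot: [0.982, 0.188, 0.028, 0.016]
force: [-0.5, 0.3, -1.8]
finger_gap: 0.102
```

```bash
python3 tgt.py .5711 -.2779 .076 21.6
python3 - <<'E'
from h import *
snap("wrist","w7")
E
python3 tgt.py .5711 -.2779 .076 21.6
```

```text
pt [ 0.5736 -0.2781  0.081 ] tcp [ 0.5703 -0.277   0.1349] tilt z [ 0.0611 -0.0202 -0.9979] yaw 21.73 | move [-0.0025 -0.0013  0.0048] spin 0.13 F [-0.5  0.3 -1.8] gap 0.102 t 7.8
pt [ 0.5729 -0.2779  0.0793] tcp [ 0.5697 -0.2769  0.1332] tilt z [ 0.0592 -0.0188 -0.9981] yaw 21.71 | move [-0.0018 -0.0008  0.0032] spin 0.11 F [ 0.6 -0.5 -1.8] gap 0.109 t 7.85
```

View pics/w7.png

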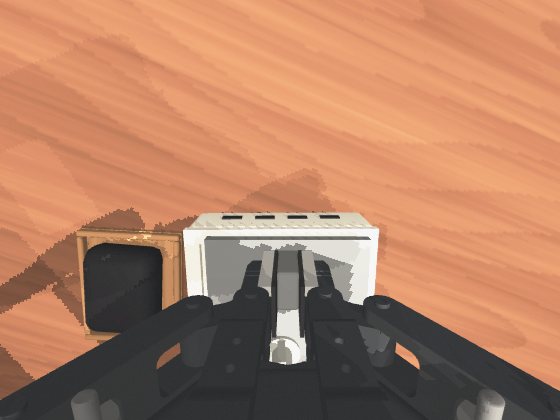

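Run:
```python
from h import *
p,d,c=load("w7")
X=cloud(d,c);print(H(X[245,215]),H(X[245,360]),H(X[233,195]),H(X[233,370]))
print("plate",H(cast(c,[(205,238),(370.5,238.5)],.053)),"wall corner",H(cast(c,[(183.5,227.5),(378.5,228)],.041)))
```

```text
[[63.9 33.7 54.2]] [[ 63.6 -39.1  56.5]] [[66.1 46.7 40.9]] [[ 65.1 -48.4  41.7]]
plate [[ 67.2  38.8  53. ]
 [ 65.8 -45.3  53. ]] wall corner [[ 69.3  52.5  41. ]
 [ 67.7 -53.2  41. ]]
```

Emit:
{"fn": "apply_moves", "kwargs": {
  "increments": [
    [[0.0005,-0.0025,0.004,0],[0,-0.0005,0.005,0]]
  ]
}}

```text
t: 8.05
tcp_pos: [0.5697, -0.2753, 0.1267]
tool_rot: [0.982, 0.188, 0.027, 0.015]
force: [-14.4, 4.3, 53.5]
finger_gap: 0.11
```

```bash
python3 tgt.py .5711 -.2779 .076 21.6
```

```text
pt [ 0.5728 -0.2763  0.0728] tcp [ 0.5697 -0.2753  0.1267] tilt z [ 0.0592 -0.0201 -0.998 ] yaw 21.69 | move [-0.002   0.0009 -0.0033] spin 0.09 F [-14.4   4.3  53.5] gap 0.11 t 8.05
```

Emit:
{"fn": "apply_moves", "kwargs": {
  "increments": [
    [[0,0,-0.0015,0]]
  ]
}}

```text
t: 8.15
tcp_pos: [0.5697, -0.2752, 0.1295]
tool_rot: [0.982, 0.187, 0.028, 0.016]
force: [0.5, 0.3, -1.2]
finger_gap: 0.107
```

```bash
python3 tgt.py .5711 -.2779 .076 21.6;  python3 - <<'E'
from h import *
snap("scene","s8");snap("wrist","w8")
p,d,c=load("s8");cv2.imwrite("pics/s8z.png",cv2.resize(p[260:380,110:270],None,fx=4.5,fy=4.5,interpolation=cv2.INTER_CUBIC)[:,:,::-1])
p,d,c=load("w8")
X=cloud(d,c);print(H(X[245,215]),H(X[245,360]),H(X[233,195]),H(X[233,370]))
E
python3 tgt.py .5711 -.2779 .076 21.6;python3 plate.py s8 150 205 287 335 .04 .1
```

```text
pt [ 0.5729 -0.2763  0.0756] tcp [ 0.5697 -0.2752  0.1295] tilt z [ 0.0599 -0.0202 -0.998 ] yaw 21.66 | move [-0.0022  0.0008 -0.0005] spin 0.06 F [ 0.5  0.3 -1.2] gap 0.107 t 8.15
[[64.3 35.  49.3]] [[ 63.8 -37.7  51.4]] [[68.1 46.6 41.1]] [[ 66.9 -45.5  41.5]]
pt [ 0.5732 -0.2766  0.0749] tcp [ 0.5699 -0.2755  0.1288] tilt z [ 0.0605 -0.0211 -0.9979] yaw 21.69 | move [-0.0023  0.0005 -0.0011] spin 0.09 F [ 0.1  0.5 -0.4] gap 0.108 t 8.25
s8 n 1356 slope x,y [ 0.0055 -0.0275] centre [ 0.503  -0.3082  0.0497] std 0.0009
```

View pics/s8z.png

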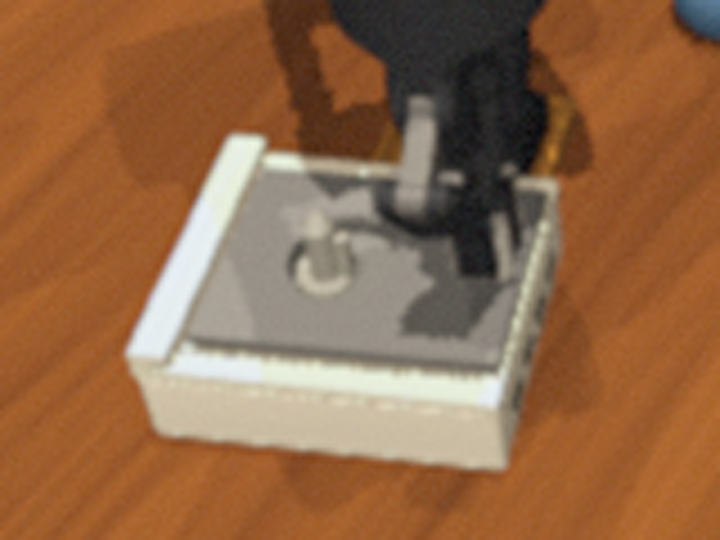

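View pics/w8.png

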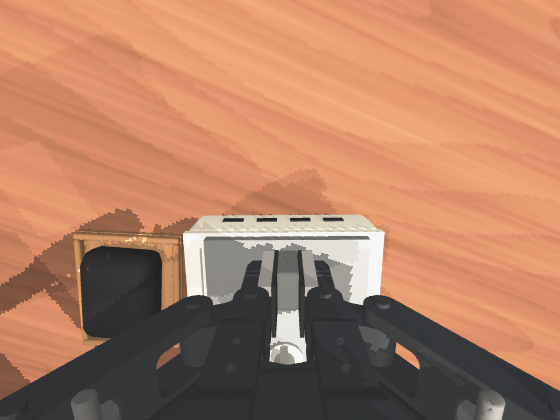

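Run:
```python
from h import *
p,d,c=load("w8")
cv2.imwrite("pics/w8z.png",cv2.resize(p[205:265,170:400],None,fx=3.4,fy=3.4,interpolation=cv2.INTER_CUBIC)[:,:,::-1])
print("plate",H(cast(c,[(205,238),(370.5,238.5)],[.0485,.051])),"wall corner",H(cast(c,[(183,233),(384.5,233)],.041)))
p,d,c=load("s8"); f=lambda x,y:(x/4.5+110,y/4.5+260)
print("plain end L,R",H(cast(c,[f(262,172),f(188,338)],.051)), "ripend topright",H(cast(c,[f(502,360)],.051)),"lip edge R",H(cast(c,[f(268,146),f(178,352)],.050)),"shaft",H(cast(c,[f(317,215)],.069)))
```

```text
plate [[ 67.7  39.9  48.5]
 [ 67.1 -42.9  51. ]] wall corner [[ 68.2  52.8  41. ]
 [ 66.6 -53.5  41. ]]
plain end L,R [[-46.5  36.1  51. ]
 [-46.7 -43.7  51. ]] ripend topright [[ 68.7 -40.3  51. ]] lip edge R [[-49.2  50.7  50. ]
 [-48.5 -49.2  50. ]] shaft [[-10.6   2.4  69. ]]
```

View pics/w8z.png

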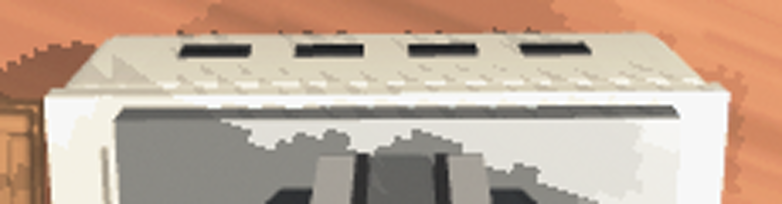

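Emit:
{"fn": "apply_moves", "kwargs": {
  "increments": [
    [[0,0,0.0005,0],[0,0,0.0008,0],[0,0,0.0008,0],[0,0,0.0008,0]]
  ],
  "fingers": 0.3
}}

```text
t: 8.65
tcp_pos: [0.5696, -0.2751, 0.1237]
tool_rot: [0.982, 0.188, 0.027, 0.015]
force: [0.6, 0.9, -0.3]
finger_gap: 0.299
```

```bash
python3 tgt.py .5711 -.2779 .076 21.6;  python3 - <<'E'
from h import *
snap("scene","s9")
p,d,c=load("s9");cv2.imwrite("pics/s9z.png",cv2.resize(p[260:380,110:270],None,fx=4.5,fy=4.5,interpolation=cv2.INTER_CUBIC)[:,:,::-1])
E
python3 tgt.py .5711 -.2779 .076 21.6;python3 plate.py s9 150 205 287 335 .035 .1
```

```text
pt [ 0.5728 -0.2762  0.0698] tcp [ 0.5696 -0.2751  0.1237] tilt z [ 0.0585 -0.0197 -0.9981] yaw 21.69 | move [-0.0019  0.0012 -0.0062] spin 0.09 F [ 0.6  0.9 -0.3] gap 0.299 t 8.65
pt [ 0.5727 -0.2761  0.0696] tcp [ 0.5695 -0.275   0.1235] tilt z [ 0.0582 -0.0194 -0.9981] yaw 21.69 | move [-0.0018  0.0014 -0.0064] spin 0.09 F [-0.1 -0.6 -0.8] gap 0.296 t 8.7
s9 n 979 slope x,y [ 0.0309 -0.0146] centre [ 0.503  -0.3014  0.0435] std 0.0014
```

View pics/s9z.png

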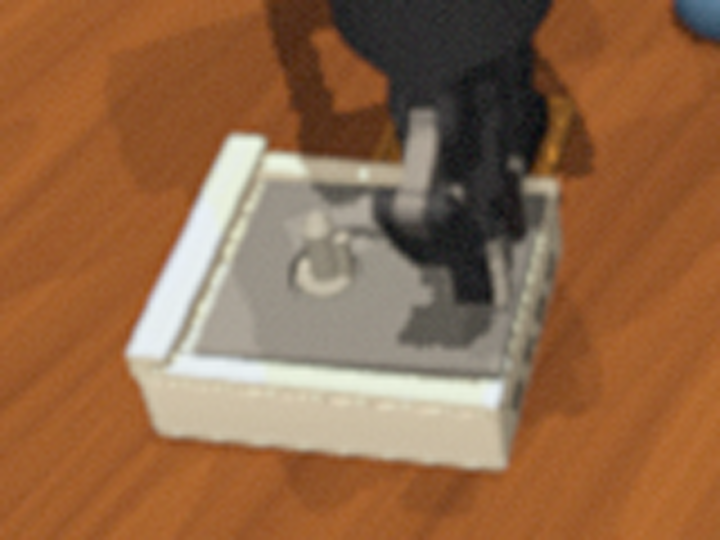

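Emit:
{"fn": "apply_moves", "kwargs": {
  "increments": [
    [[0,0,0,0],[0,0,0,0],[0,0,0,0]]
  ],
  "fingers": 0,
  "newtons": 20
}}

```text
t: 9.0
tcp_pos: [0.5692, -0.2748, 0.124]
tool_rot: [0.982, 0.188, 0.026, 0.014]
force: [-0.9, -0.2, 2.6]
finger_gap: 0.11
```

Emit:
{"fn": "apply_moves", "kwargs": {
  "increments": [
    [[-0.003,0,0,0],[-0.003,0,0,0]]
  ]
}}

```text
t: 9.2
tcp_pos: [0.5643, -0.2771, 0.1242]
tool_rot: [0.982, 0.188, 0.027, 0.015]
force: [0.9, 0.5, 0.9]
finger_gap: 0.115
```

```bash
python3 tgt.py .5637 -.2808 .070 21.6;  python3 - <<'E'
from h import *
snap("scene","s10")
p,d,c=load("s10");cv2.imwrite("pics/s10z.png",cv2.resize(p[260:380,110:270],None,fx=4.5,fy=4.5,interpolation=cv2.INTER_CUBIC)[:,:,::-1])
E
python3 tgt.py .5637 -.2808 .070 21.6;python3 plate.py s10 150 205 287 335 .035 .1
```

```text
pt [ 0.5675 -0.2781  0.0703] tcp [ 0.5643 -0.2771  0.1242] tilt z [ 0.059  -0.0194 -0.9981] yaw 21.72 | move [-0.0045  0.0011  0.0001] spin 0.12 F [0.9 0.5 0.9] gap 0.115 t 9.2
pt [ 0.567  -0.2783  0.0702] tcp [ 0.5638 -0.2773  0.1241] tilt z [ 0.0585 -0.0192 -0.9981] yaw 21.71 | move [-0.0039  0.0011  0.    ] spin 0.11 F [ 0.3 -0.1  0.2] gap 0.112 t 9.25
s10 n 1150 slope x,y [ 0.0525 -0.0248] centre [ 0.5051 -0.3044  0.0452] std 0.0009
```

View pics/s10z.png

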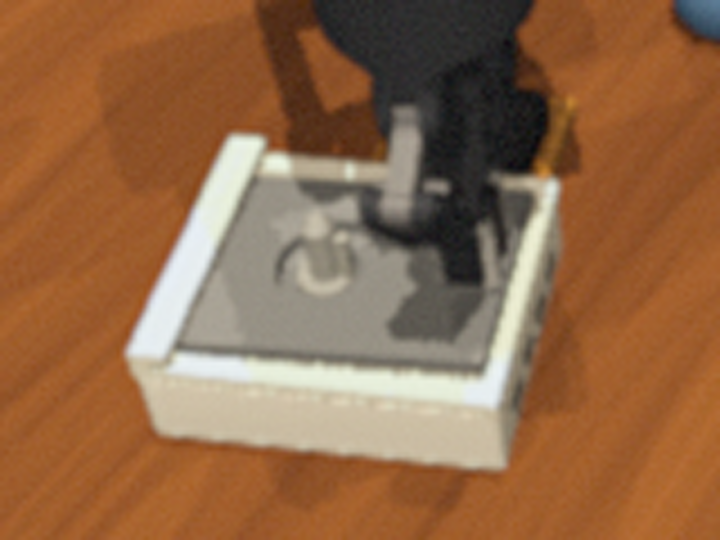

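Emit:
{"fn": "apply_moves", "kwargs": {
  "increments": [
    [[-0.003,0,0,0],[-0.0025,0,0,0]]
  ]
}}

```text
t: 9.45
tcp_pos: [0.5602, -0.2795, 0.1243]
tool_rot: [0.982, 0.187, 0.029, 0.016]
force: [8.3, 6.0, 2.8]
finger_gap: 0.113
```

```bash
python3 tgt.py .5637 -.2808 .070 21.6;  python3 - <<'E'
from h import *
snap("scene","s11");snap("wrist","w11")
p,d,c=load("s11");cv2.imwrite("pics/s11z.png",cv2.resize(p[260:380,110:270],None,fx=4.5,fy=4.5,interpolation=cv2.INTER_CUBIC)[:,:,::-1])
p,d,c=load("w11");cv2.imwrite("pics/w11z.png",cv2.resize(p[205:265,170:400],None,fx=3.4,fy=3.4,interpolation=cv2.INTER_CUBIC)[:,:,::-1])
E
python3 tgt.py .5637 -.2808 .070 21.6;python3 plate.py s11 150 205 287 335 .035 .1
```

```text
pt [ 0.5636 -0.2806  0.0704] tcp [ 0.5602 -0.2795  0.1243] tilt z [ 0.0633 -0.0198 -0.9978] yaw 21.6 | move [0.     0.0002 0.0004] spin -0.0 F [8.3 6.  2.8] gap 0.113 t 9.45
pt [ 0.5636 -0.2804  0.0705] tcp [ 0.5602 -0.2794  0.1243] tilt z [ 0.063  -0.0197 -0.9978] yaw 21.62 | move [-0.      0.0004  0.0005] spin 0.02 F [6.2 1.6 1.5] gap 0.111 t 9.55
s11 n 1105 slope x,y [ 0.0564 -0.0289] centre [ 0.5061 -0.3055  0.0455] std 0.0009
```

View pics/s11z.png

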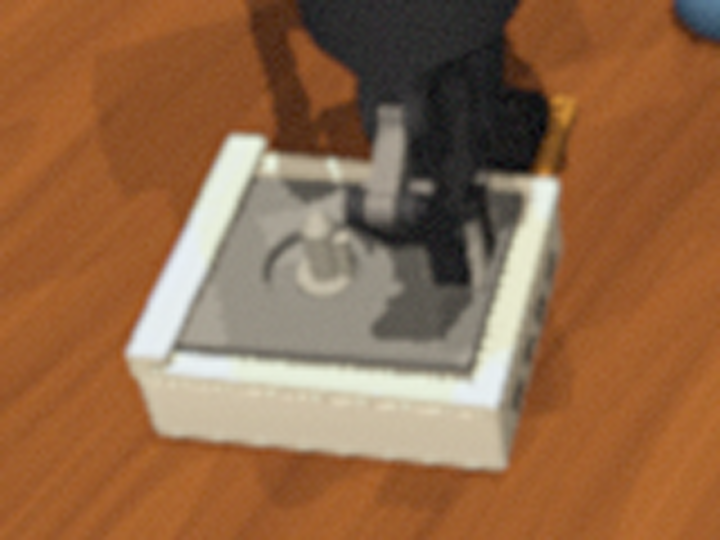

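View pics/w11z.png

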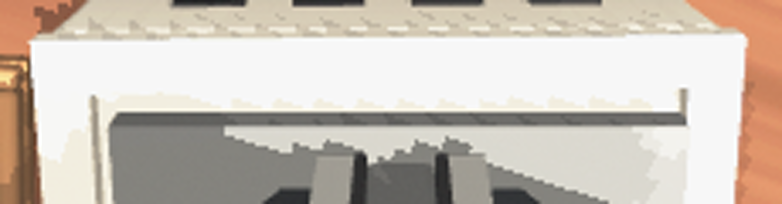

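Emit:
{"fn": "apply_moves", "kwargs": {
  "increments": [
    [[0,-0.001,0.002,0],[0,0,0.002,0]]
  ]
}}

```text
t: 9.75
tcp_pos: [0.5608, -0.2789, 0.1209]
tool_rot: [0.982, 0.187, 0.03, 0.017]
force: [2.2, 1.4, 1.1]
finger_gap: 0.111
```

Emit:
{"fn": "apply_moves", "kwargs": {
  "increments": [
    [[0,0,0,0],[0,0,0,0],[0,0,0,0]]
  ],
  "fingers": 0.3
}}

```text
t: 10.05
tcp_pos: [0.5587, -0.2786, 0.1193]
tool_rot: [0.982, 0.187, 0.028, 0.015]
force: [-0.8, -0.2, -0.1]
finger_gap: 0.3
```

```bash
python3 tgt.py .5637 -.2808 .070 21.6;  python3 - <<'E'
from h import *
snap("scene","s12");snap("wrist","w12")
p,d,c=load("s12");cv2.imwrite("pics/s12z.png",cv2.resize(p[260:380,110:270],None,fx=4.5,fy=4.5,interpolation=cv2.INTER_CUBIC)[:,:,::-1])
p,d,c=load("w12");cv2.imwrite("pics/w12z.png",cv2.resize(p[205:265,170:400],None,fx=3.4,fy=3.4,interpolation=cv2.INTER_CUBIC)[:,:,::-1])
E
python3 plate.py s12 150 205 287 335 .03 .1
```

```text
pt [ 0.562  -0.2796  0.0654] tcp [ 0.5587 -0.2786  0.1193] tilt z [ 0.0603 -0.0193 -0.998 ] yaw 21.66 | move [ 0.0014  0.0019 -0.0045] spin 0.06 F [-0.8 -0.2 -0.1] gap 0.3 t 10.05
s12 n 1007 slope x,y [ 0.0032 -0.0095] centre [ 0.501  -0.3052  0.0424] std 0.001
```

View pics/s12z.png

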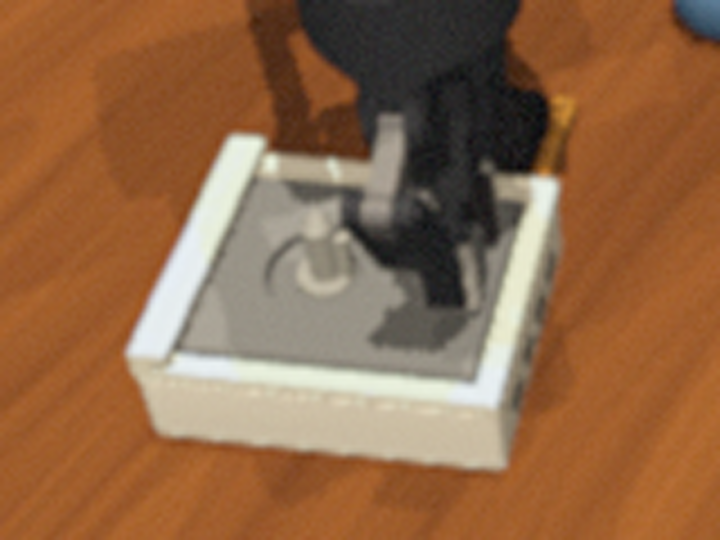

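View pics/w12z.png

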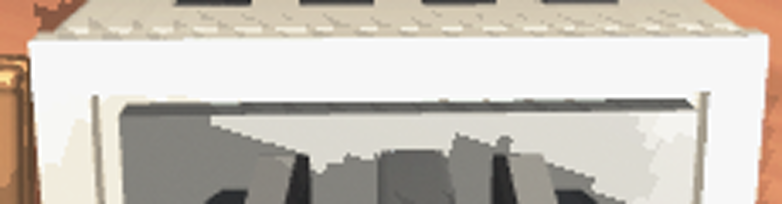

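Emit:
{"fn": "apply_moves", "kwargs": {
  "increments": [
    [[0,0,-0.015,0],[0,0,-0.03,0],[-0.015,0,-0.04,0],[-0.02,0,-0.04,0],[-0.01,0,0,0]]
  ]
}}

```text
t: 10.65
tcp_pos: [0.5088, -0.2929, 0.2482]
tool_rot: [0.982, 0.189, 0.027, 0.015]
force: [1.8, -1.1, 0.6]
finger_gap: 0.3
```

```bash
python3 tgt.py .595 -.021 .20 52;  python3 - <<'E'
from h import *
print(manip.sense()["q"])
snap("wrist","w13")
p,d,c=load("w13");cv2.imwrite("pics/w13z.png",cv2.resize(p[60:260,170:420],None,fx=3,fy=3,interpolation=cv2.INTER_CUBIC)[:,:,::-1])
E
```

```text
pt [ 0.512  -0.294   0.1943] tcp [ 0.5088 -0.2929  0.2482] tilt z [ 0.0594 -0.0197 -0.998 ] yaw 21.8 | move [ 0.1785 -0.2226 -0.0062] spin -30.2 F [ 1.8 -1.1  0.6] gap 0.3 t 10.65
[-0.72202407  0.52965828  1.62005522  0.03044515  0.93444847  0.45183759]
```

View pics/w13z.png

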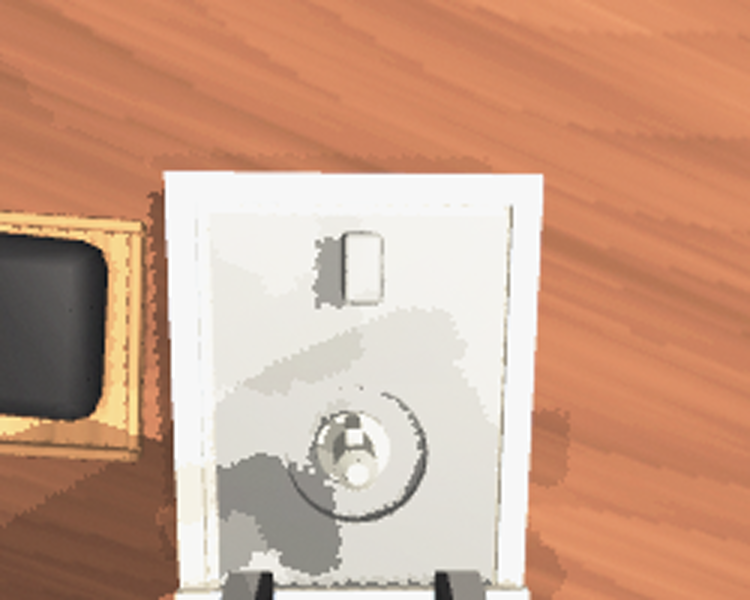

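Cover fitted: rib at (362,268), shaft centred in the opening at (356,470), and all plate edges inside the pocket walls. A depth check comes next, then the knob.

Run:
```python
from h import *
p,d,c=load("w13");X=cloud(d,c)
f=lambda x,y:(int(x/3+170),int(y/3+60))
for q in [(230,230),(490,230),(420,230),(230,420),(480,420),(460,560),(362,268),(180,300),(535,300)]:
    a,b=f(*q);print(q,H(np.nanmedian(X[b-1:b+2,a-1:a+2].reshape(-1,3),0)))
g=lambda x,y:((x+.5)/3-.5+170,(y+.5)/3-.5+60)
print("tip",H(cast(c,g(356,470),.069)),"key outer",H(cast(c,g(355,430),.059)),"wall corners",H(cast(c,[g(165,172),g(542,175)],.041)), cast(c,g(356,470),.069))
```

```text
(230, 230) [[52.7 35.5 42.3]]
(490, 230) [[ 52.7 -38.3  41.9]]
(420, 230) [[ 52.7 -18.6  42.7]]
(230, 420) [[-2.6 37.2 42.1]]
(480, 420) [[ -2.9 -37.5  42.6]]
(460, 560) [[-46.4 -32.4  42. ]]
(362, 268) [[43.2 -0.3 70.3]]
(180, 300) [[32.4 50.  41. ]]
(535, 300) [[ 32.3 -52.4  40.2]]
tip [[-10.6   0.8  69. ]] key outer [[-1.7  0.7 59. ]] wall corners [[ 68.1  52.9  41. ]
 [ 67.6 -52.7  41. ]] [[ 0.51265529 -0.30014395  0.069     ]]
```

Emit:
{"fn": "apply_moves", "kwargs": {
  "increments": [
    [[0.02,-0.025,0,-6],[0.02,-0.025,0,-6],[0.02,-0.025,0,-6],[0.02,-0.025,0,-6],[0.015,-0.03,0,-6]]
  ],
  "fingers": 0.7
}}

```text
t: 11.2
tcp_pos: [0.5139, -0.1348, 0.2433]
tool_rot: [0.897, 0.44, 0.022, 0.022]
force: [-0.5, 0.5, 0.0]
finger_gap: 0.7
```

```bash
python3 tgt.py .57 -.03 .20 52
```

```text
pt [ 0.517  -0.1359  0.1894] tcp [ 0.5139 -0.1348  0.2433] tilt z [ 0.0583 -0.0197 -0.9981] yaw 52.32 | move [ 0.1164 -0.0223 -0.0096] spin 0.32 F [-0.5  0.5  0. ] gap 0.7 t 11.2
```

Emit:
{"fn": "apply_moves", "kwargs": {
  "increments": [
    [[0.035,-0.007,0,0],[0.035,-0.007,0.01,0],[0.03,-0.007,0.01,0],[0.01,0,0.01,0],[0,0,0,0]]
  ]
}}

```text
t: 11.7
tcp_pos: [0.5627, -0.0256, 0.2102]
tool_rot: [0.896, 0.443, 0.018, 0.017]
force: [-0.2, -0.5, 0.6]
finger_gap: 0.699
```

```bash
python3 tgt.py .595 -.021 .028 52;  python3 - <<'E'
from h import *
snap("wrist","w14")
E
```

```text
pt [ 0.5653 -0.0265  0.1562] tcp [ 0.5627 -0.0256  0.2102] tilt z [ 0.0476 -0.0152 -0.9987] yaw 52.67 | move [0.0202 0.0142 0.1294] spin 0.67 F [-0.2 -0.5  0.6] gap 0.699 t 11.7
```

View pics/w14.png

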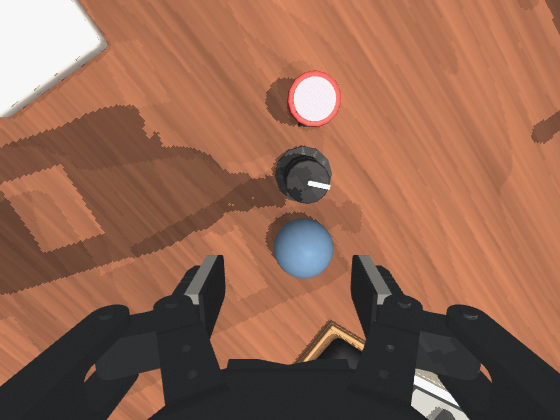

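Knob top at (307,181), pointer tip at (330,187), light (315,98) and ball (304,248), roughly in line with the tool x.

Run:
```python
from h import *
p,d,c=load("w14")
cv2.imwrite("pics/w14z.png",cv2.resize(p[135:215,260:350],None,fx=6,fy=6,interpolation=cv2.INTER_CUBIC)[:,:,::-1])
X=cloud(d,c);q=p.astype(int)
m=(X[...,2]>.034)&(X[...,2]<.046)&(np.hypot(X[...,0]-.595,X[...,1]+.021)<.03)&((q.max(2)-q.min(2))<40)
P=X[m]; (a,r)=cv2.minEnclosingCircle(np.float32(P[:,:2]*1000));print(m.sum(),P.mean(0),a,r)
w=m&(q.min(2)>150)|((q.min(2)>150)&(np.hypot(X[...,0]-.595,X[...,1]+.021)<.03)); v,u=np.nonzero(w); print(len(u),u.min(),u.max(),v.min(),v.max())
pts=cast(c,np.c_[u,v],.0405); ctr=pts.mean(0); U,S,V=np.linalg.svd(pts[:,:2]-ctr[:2]);print("ridge centre",ctr,"dir",np.degrees(np.arctan2(V[0,1],V[0,0])), np.ptp((pts[:,:2]-ctr[:2])@V[0]))
red=(q[...,0]>170)&(q[...,1]<90)
for n,mm,z in(("red",red,.058),):
    vv,uu=np.nonzero(mm);print(n,cast(c,[(315,98)],.058))
print("ball",cast(c,[(304,248)],.026))
```

```text
1532 [ 0.5966057  -0.01920039  0.04016137] (596.4857788085938, -19.872953414916992) 17.073917388916016
114 308 414 181 376
ridge centre [ 0.60167375 -0.02865688  0.0405    ] dir -98.1840365909003 0.20933929656071967
red [[0.63417976 0.02593176 0.058     ]]
ball [[ 0.55977942 -0.06703127  0.026     ]]
```

View pics/w14z.png

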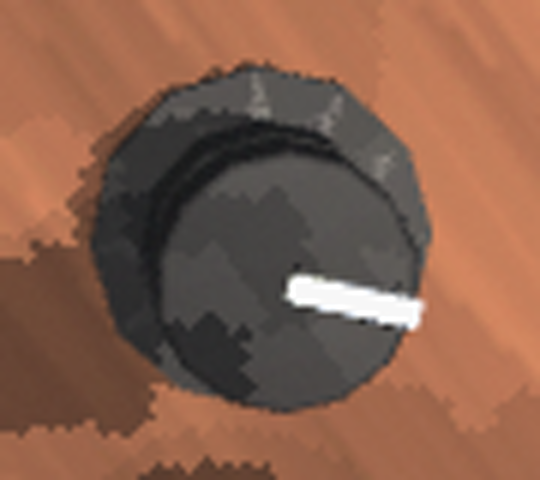

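```bash
python3 - <<'E'
from h import *
p,d,c=load("w14")
g=lambda x,y:((x+.5)/6-.5+260,(y+.5)/6-.5+135)
a,b=cast(c,[g(288,287),g(421,315)],.041);v=b-a;print(a,b,np.degrees(np.arctan2(v[1],v[0])),np.linalg.norm(v))
k=cast(c,[g(160,280),g(418,280),g(288,155),g(290,408)],.040);print(k,k.mean(0))
E
python3 tgt.py .5963 -.0197 .028 52
```

```text
[ 0.59627915 -0.020121    0.041     ] [ 0.60756713 -0.03349204  0.041     ] -49.82855336613668 0.017498660033963703
[[ 0.58394506 -0.00961509  0.04      ]
 [ 0.60991723 -0.02982399  0.04      ]
 [ 0.60618411 -0.00689963  0.04      ]
 [ 0.58703268 -0.03324697  0.04      ]] [ 0.59676977 -0.01989642  0.04      ]
pt [ 0.5651 -0.027   0.1567] tcp [ 0.5625 -0.0262  0.2107] tilt z [ 0.0479 -0.0153 -0.9987] yaw 52.63 | move [0.0226 0.0142 0.1299] spin 0.63 F [-0.   0.5  0.8] gap 0.698 t 11.75
```

Emit:
{"fn": "apply_moves", "kwargs": {
  "increments": [
    [[0.03,0.039,0,0],[0.03,0.039,0,0],[0,0,0,0],[0,0,0,0]]
  ]
}}

```text
t: 12.15
tcp_pos: [0.6557, -0.0302, 0.2116]
tool_rot: [0.898, 0.441, 0.011, 0.013]
force: [-0.7, 0.2, 1.0]
finger_gap: 0.7
```

```bash
python3 tgt.py .5965 -.0198 .028 52
```

```text
pt [ 0.6574 -0.0309  0.1576] tcp [ 0.6557 -0.0302  0.2116] tilt z [ 0.0318 -0.0139 -0.9994] yaw 52.3 | move [-0.0295 -0.0593  0.1274] spin 0.3 F [-0.7  0.2  1. ] gap 0.7 t 12.15
```

Emit:
{"fn": "apply_moves", "kwargs": {
  "increments": [
    [[-0.01,-0.013,0,0],[-0.01,-0.013,0,0],[-0.01,-0.013,0,0],[-0.01,-0.013,0,0]]
  ]
}}

```text
t: 12.55
tcp_pos: [0.5847, -0.0347, 0.2096]
tool_rot: [0.899, 0.438, 0.01, 0.013]
force: [-0.3, 0.0, -0.5]
finger_gap: 0.696
```

```bash
python3 tgt.py .5965 -.0198 .028 52
```

```text
pt [ 0.5863 -0.0355  0.1557] tcp [ 0.5847 -0.0347  0.2096] tilt z [ 0.0299 -0.0148 -0.9994] yaw 51.97 | move [ 0.0178 -0.0058  0.1277] spin -0.03 F [-0.3  0.  -0.5] gap 0.696 t 12.55
```

Emit:
{"fn": "apply_moves", "kwargs": {
  "increments": [
    [[0.03,0.039,0,0],[0.03,0.039,0,0],[0,0,0,0],[-0.008,-0.01,0,0],[-0.01,-0.013,0,0]]
  ]
}}

```text
t: 13.05
tcp_pos: [0.631, -0.037, 0.2039]
tool_rot: [0.901, 0.435, -0.006, 0.001]
force: [-0.5, 0.1, -0.4]
finger_gap: 0.699
```

Emit:
{"fn": "apply_moves", "kwargs": {
  "increments": [
    [[-0.01,-0.013,0,0],[-0.01,-0.013,0,0],[-0.01,-0.013,0,0],[-0.005,-0.007,0,0],[0,0,0,0]]
  ]
}}

```text
t: 13.55
tcp_pos: [0.5598, -0.0386, 0.2054]
tool_rot: [0.902, 0.432, -0.011, -0.002]
force: [1.0, -0.3, -0.7]
finger_gap: 0.7
```

```bash
python3 tgt.py .5965 -.0198 .028 52
```

```text
pt [ 0.5586 -0.0389  0.1514] tcp [ 0.5598 -0.0386  0.2054] tilt z [-0.0218 -0.0054 -0.9997] yaw 51.22 | move [0.0408 0.0192 0.1225] spin -0.78 F [ 1.  -0.3 -0.7] gap 0.7 t 13.55
```

Emit:
{"fn": "apply_moves", "kwargs": {
  "increments": [
    [[0.01,0.005,0.012,0],[0.01,0.005,0.012,0],[0.01,0.005,0.012,0],[0.01,0.004,0.012,0],[0,0,0,0]]
  ]
}}

```text
t: 14.05
tcp_pos: [0.6051, -0.0188, 0.1516]
tool_rot: [0.902, 0.432, -0.009, -0.001]
force: [0.1, -0.1, 0.2]
finger_gap: 0.7
```

```bash
python3 tgt.py .5965 -.0198 .028 52
python3 - <<'E'
from h import *
snap("wrist","w15")
E
```

```text
pt [ 0.6042 -0.0191  0.0976] tcp [ 0.6051 -0.0188  0.1516] tilt z [-0.017  -0.0061 -0.9998] yaw 51.16 | move [-0.0043 -0.0049  0.0697] spin -0.84 F [ 0.1 -0.1  0.2] gap 0.7 t 14.05
```

View pics/w15.png

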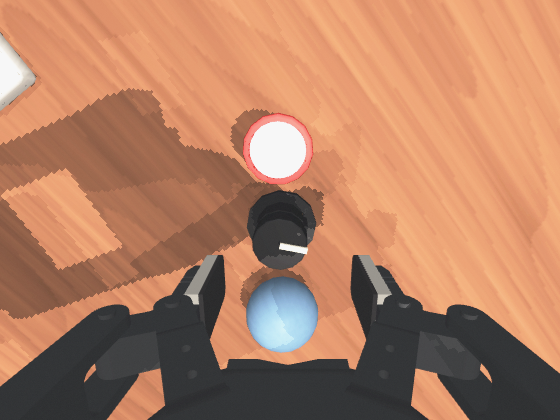

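Run:
```python
from h import *
p,d,c=load("w15");q=p.astype(int)
X=cloud(d,c)
m=(X[...,2]>.037)&(X[...,2]<.046)&(np.hypot(X[...,0]-.5965,X[...,1]+.0198)<.025)
P=X[m];a,r=cv2.minEnclosingCircle(np.float32(P[:,:2]*1000));print(a,r,P.mean(0))
print(cast(c,[(251,246),(310,246),(280,268)],.04))
w=(q.min(2)>190);w[:,:265]=0;w[:,320:]=0;w[:238]=0;w[258:]=0
v,u=np.nonzero(w);pts=cast(c,np.c_[u,v],.041)[:,:2];ctr=pts.mean(0);V=np.linalg.svd(pts-ctr)[2];print(len(u),ctr,np.degrees(np.arctan2(V[0,1],V[0,0])))
```

```text
(597.0106201171875, -19.993011474609375) 17.372522354125977 [ 0.59721519 -0.01926319  0.04023415]
[[ 0.58241204 -0.00997505  0.04      ]
 [ 0.61046664 -0.03239154  0.04      ]
 [ 0.58682642 -0.03248569  0.04      ]]
164 [ 0.6018552  -0.02685408] -49.72733796617062
```

Emit:
{"fn": "apply_moves", "kwargs": {
  "increments": [
    [[-0.0025,-0.003,0.01,0],[-0.0015,-0.002,0.015,0],[0,0,0.015,0],[0,0,0.015,0]]
  ]
}}

```text
t: 14.5
tcp_pos: [0.598, -0.0193, 0.0959]
tool_rot: [0.902, 0.432, -0.008, 0.0]
force: [0.2, -0.4, 0.3]
finger_gap: 0.696
```

```bash
python3 tgt.py .5968 -.0199 .028 52
```

```text
pt [ 0.5973 -0.0197  0.0419] tcp [ 0.598  -0.0193  0.0959] tilt z [-0.0133 -0.0075 -0.9999] yaw 51.22 | move [-0.0002 -0.0002  0.0139] spin -0.78 F [ 0.2 -0.4  0.3] gap 0.696 t 14.5
```

Emit:
{"fn": "apply_moves", "kwargs": {
  "increments": [
    [[0,0,0.008,0],[0,0,0.005,0]]
  ]
}}

```text
t: 14.7
tcp_pos: [0.596, -0.0195, 0.0807]
tool_rot: [0.902, 0.432, -0.009, -0.001]
force: [0.0, 0.7, -0.3]
finger_gap: 0.701
```

Emit:
{"fn": "apply_moves", "kwargs": {
  "increments": [
    [[0,0,0,0],[0,0,0,0],[0,0,0,0],[0,0,0,0]]
  ],
  "fingers": 0,
  "newtons": 30
}}

```text
t: 15.1
tcp_pos: [0.5962, -0.0197, 0.0816]
tool_rot: [0.902, 0.432, -0.009, -0.0]
force: [0.2, 0.7, -0.9]
finger_gap: 0.394
```

```bash
python3 tgt.py .5968 -.0199 .028 52
```

```text
pt [ 0.5954 -0.02    0.0276] tcp [ 0.5962 -0.0197  0.0816] tilt z [-0.0158 -0.007  -0.9999] yaw 51.19 | move [ 0.001   0.001  -0.0004] spin -0.81 F [ 0.2  0.7 -0.9] gap 0.394 t 15.1
```

Emit:
{"fn": "apply_moves", "kwargs": {
  "increments": [
    [[0,0,-0.015,0],[0,0,-0.03,0],[0,0,-0.035,0],[0,0,-0.035,0],[0,0,0,0]]
  ]
}}

```text
t: 15.6
tcp_pos: [0.5986, -0.0188, 0.2046]
tool_rot: [0.902, 0.432, -0.008, 0.0]
force: [0.3, 0.2, -0.7]
finger_gap: 0.397
```

```bash
cat > plan.py <<'E'
import sys
from h import *
x,y,yawt,n=map(float,sys.argv[1:5]); n=int(n)
s=manip.sense(); R=Ro.from_quat(s["tool_rot"]).as_matrix(); g=s["tcp_pos"]+.054*R[:,2]; yaw=np.degrees(np.arctan2(R[1,0],R[0,0]))
D=(np.array([x,y])-g[:2])/n; sp=(yaw-yawt)/n
for i in range(n):
    th=np.radians(yaw-sp*i); print(np.round([D@[np.cos(th),np.sin(th)],D@[np.sin(th),-np.cos(th)]],3),round(sp,1))
E
python3 tgt.py .5119 -.3006 .15 124; python3 plan.py .5119 -.3006 124 10
python3 - <<'E'
from h import *
print(manip.sense()["q"]); snap("wrist","w16");snap("scene","s16")
p,d,c=load("s16");cv2.imwrite("pics/s16z.png",cv2.resize(p[130:290,220:420],None,fx=3.5,fy=3.5,interpolation=cv2.INTER_CUBIC)[:,:,::-1])
E
```

```text
pt [ 0.5979 -0.0192  0.1506] tcp [ 0.5986 -0.0188  0.2046] tilt z [-0.0139 -0.0074 -0.9999] yaw 51.2 | move [-0.2731  0.1093  0.0039] spin -72.8 F [ 0.3  0.2 -0.7] gap 0.397 t 15.6
[-0.027  0.011] -7.3
[-0.028  0.007] -7.3
[-0.029  0.004] -7.3
[-0.029 -0.   ] -7.3
[-0.029 -0.004] -7.3
[-0.028 -0.007] -7.3
[-0.027 -0.011] -7.3
[-0.026 -0.014] -7.3
[-0.024 -0.017] -7.3
[-0.021 -0.02 ] -7.3
[-0.21396865  0.6223714   1.57964259 -0.01255102  0.95160891  0.47062425]
```

View pics/w16.png

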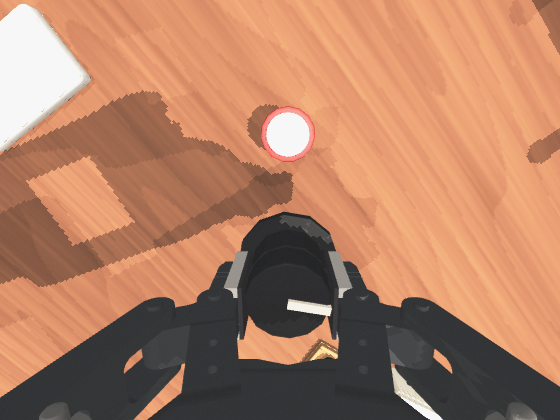

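View pics/s16z.png

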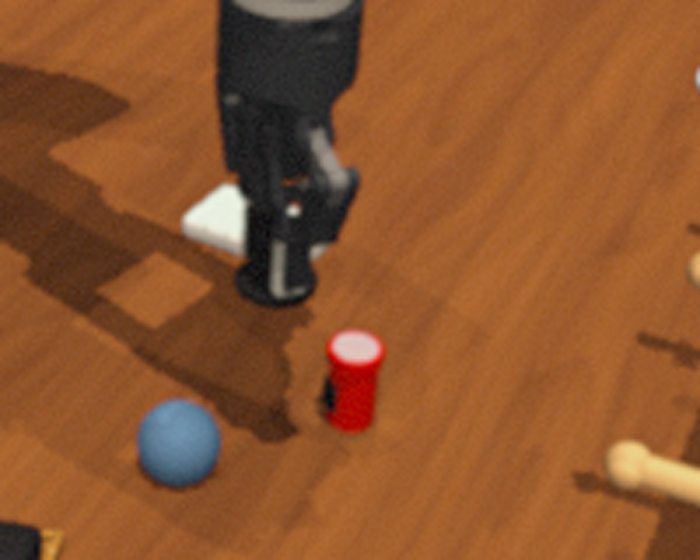

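Emit:
{"fn": "apply_moves", "kwargs": {
  "increments": [
    [[-0.027,0.011,0,-7.3],[-0.028,0.007,0,-7.3],[-0.029,0.004,0,-7.3],[-0.029,0,0,-7.3],[-0.029,-0.004,0,-7.3]]
  ]
}}

```text
t: 16.2
tcp_pos: [0.5506, -0.1566, 0.1974]
tool_rot: [0.71, 0.704, -0.012, -0.011]
force: [-0.6, 0.1, -0.2]
finger_gap: 0.398
```

```bash
python3 tgt.py .5119 -.3006 .15 124; python3 plan.py .5119 -.3006 124 6
```

```text
pt [ 0.5488 -0.1566  0.1435] tcp [ 0.5506 -0.1566  0.1974] tilt z [-3.250e-02 -4.000e-04 -9.995e-01] yaw 89.57 | move [-0.1443 -0.0361 -0.0053] spin -34.43 F [-0.6  0.1 -0.2] gap 0.398 t 16.2
[-0.024 -0.006] -5.7
[-0.023 -0.008] -5.7
[-0.022 -0.011] -5.7
[-0.021 -0.013] -5.7
[-0.02  -0.015] -5.7
[-0.018 -0.017] -5.7
```

Emit:
{"fn": "apply_moves", "kwargs": {
  "increments": [
    [[-0.024,-0.006,0,-5.7],[-0.023,-0.008,0,-5.7],[-0.022,-0.011,0,-5.7],[-0.021,-0.013,0,-5.7],[-0.015,-0.012,0,-5.7]]
  ]
}}

```text
t: 16.7
tcp_pos: [0.5143, -0.2736, 0.1911]
tool_rot: [0.506, 0.862, -0.008, -0.022]
force: [-0.6, -0.3, -0.3]
finger_gap: 0.392
```

```bash
python3 tgt.py .5119 -.3006 .15 124; python3 plan.py .5119 -.3006 124 2
```

```text
pt [ 0.5118 -0.2732  0.1372] tcp [ 0.5143 -0.2736  0.1911] tilt z [-0.0468  0.009  -0.9989] yaw 119.18 | move [-0.0236 -0.0138 -0.013 ] spin -4.82 F [-0.6 -0.3 -0.3] gap 0.392 t 16.7
[-0.012 -0.007] -2.4
[-0.012 -0.007] -2.4
```

Emit:
{"fn": "apply_moves", "kwargs": {
  "increments": [
    [[0.023,-0.042,-0.003,0],[0.023,-0.042,-0.003,0],[0,0,0,0],[-0.005,0.009,0,0],[-0.005,0.009,0,0]]
  ]
}}

```text
t: 17.2
tcp_pos: [0.4343, -0.2757, 0.195]
tool_rot: [0.507, 0.861, -0.006, -0.028]
force: [0.1, -0.3, 0.1]
finger_gap: 0.396
```

```bash
python3 tgt.py .5119 -.3006 .15 124; python3 plan.py .5119 -.3006 124 6
```

```text
pt [ 0.4313 -0.2748  0.1411] tcp [ 0.4343 -0.2757  0.195 ] tilt z [-0.0546  0.0172 -0.9984] yaw 118.94 | move [-0.0612  0.0575 -0.0138] spin -5.06 F [ 0.1 -0.3  0.1] gap 0.396 t 17.2
[-0.01  0.01] -0.8
[-0.01  0.01] -0.8
[-0.011  0.009] -0.8
[-0.011  0.009] -0.8
[-0.011  0.009] -0.8
[-0.011  0.009] -0.8
```

Emit:
{"fn": "apply_moves", "kwargs": {
  "increments": [
    [[-0.005,0.009,-0.001,0],[-0.005,0.009,-0.001,0],[-0.005,0.009,-0.001,0],[-0.005,0.009,-0.001,0],[-0.005,0.009,-0.001,0]]
  ]
}}

```text
t: 17.7
tcp_pos: [0.496, -0.2751, 0.1964]
tool_rot: [0.505, 0.863, -0.007, -0.026]
force: [0.1, 0.0, -0.5]
finger_gap: 0.396
```

```bash
python3 tgt.py .5119 -.3006 .15 124
```

```text
pt [ 0.4932 -0.2743  0.1424] tcp [ 0.496  -0.2751  0.1964] tilt z [-0.0514  0.0149 -0.9986] yaw 119.28 | move [-0.0318  0.0031 -0.0089] spin -4.72 F [ 0.1  0.  -0.5] gap 0.396 t 17.7
```

Emit:
{"fn": "apply_moves", "kwargs": {
  "increments": [
    [[-0.005,0.009,-0.001,0],[-0.005,0.009,-0.001,0],[-0.005,0.009,-0.001,0],[-0.005,0.009,-0.001,0],[-0.005,0.009,-0.001,0]]
  ]
}}

```text
t: 18.2
tcp_pos: [0.5526, -0.2745, 0.1989]
tool_rot: [0.505, 0.863, -0.007, -0.026]
force: [0.5, 0.3, -0.1]
finger_gap: 0.4
```

```bash
python3 tgt.py .5119 -.3006 .15 124
```

```text
pt [ 0.5498 -0.2737  0.145 ] tcp [ 0.5526 -0.2745  0.1989] tilt z [-0.0514  0.0148 -0.9986] yaw 119.32 | move [-0.0047 -0.0464 -0.0035] spin -4.68 F [ 0.5  0.3 -0.1] gap 0.4 t 18.2
```

```bash
python3 plan.py .5132 -.3013 124 4
```

```text
[-0.002 -0.011] -1.2
[-0.001 -0.011] -1.2
[-0.001 -0.011] -1.2
[-0.001 -0.011] -1.2
```

Emit:
{"fn": "apply_moves", "kwargs": {
  "increments": [
    [[-0.002,-0.011,0.003,-1.2],[-0.001,-0.011,0.003,-1.2],[-0.001,-0.01,0.003,-1.2],[-0.001,-0.008,0,-1.2],[0,0,0,0]]
  ]
}}

```text
t: 18.7
tcp_pos: [0.5241, -0.3004, 0.1912]
tool_rot: [0.466, 0.884, -0.006, -0.025]
force: [-0.4, -0.5, -0.9]
finger_gap: 0.398
```

```bash
python3 - <<'E'
from h import *
snap("wrist","w17");snap("scene","s17")
p,d,c=load("s17");cv2.imwrite("pics/s17z.png",cv2.resize(p[230:380,110:270],None,fx=4,fy=4,interpolation=cv2.INTER_CUBIC)[:,:,::-1])
E
python3 tgt.py .5132 -.3013 .115 124
```

```text
pt [ 0.5221 -0.2992  0.1373] tcp [ 0.5246 -0.2999  0.1912] tilt z [-0.048   0.013  -0.9988] yaw 124.42 | move [ 0.0024 -0.0078  0.0227] spin 0.42 F [-0.3 -0.1 -1. ] gap 0.397 t 18.8
```

View pics/w17.png

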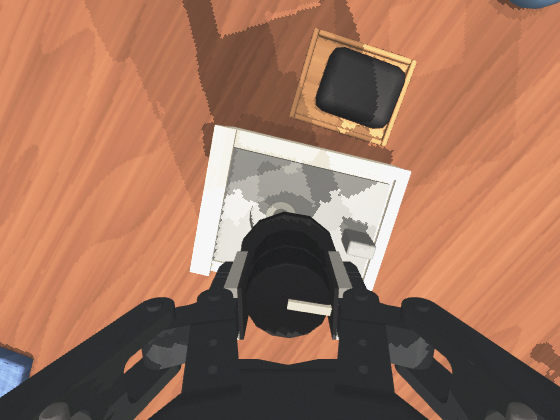

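View pics/s17z.png

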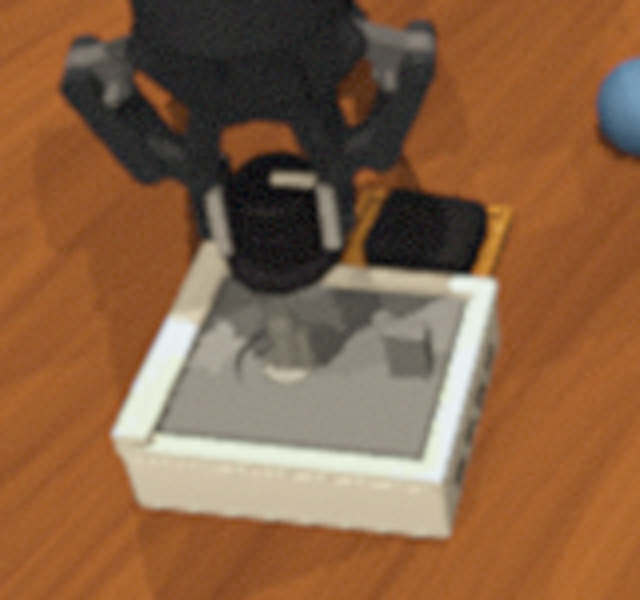

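Run:
```python
from h import *
p,d,c=load("w17");X=cloud(d,c);q=p.astype(int)
a,b=cast(c,[(288,305),(331,310.5)],.149);v=b-a;print("pointer",np.degrees(np.arctan2(v[1],v[0])),np.linalg.norm(v),H(a))
w=(q.min(2)>150);w[:,:284]=0;w[:,336:]=0;w[:295]=0;w[320:]=0
vv,uu=np.nonzero(w);pts=cast(c,np.c_[uu,vv],.149)[:,:2];ctr=pts.mean(0);V=np.linalg.svd(pts-ctr)[2];print(len(uu),np.degrees(np.arctan2(V[0,1],V[0,0])))
# knob top plane
m=np.zeros(d.shape,bool);m[275:335,252:325]=1;m&=(X[...,2]>.13)&(X[...,2]<.17)&(q.max(2)<80)
P=X[m];A=np.c_[P[:,:2],np.ones(len(P))];k=np.linalg.lstsq(A,P[:,2],rcond=None)[0];print("top",len(P),k[:2],P.mean(0),(P[:,2]-A@k).std())
print("edges",H(cast(c,[(248,300),(332,300),(289,337)],.149)))
# housing check
print("housing corners lip/other",H(cast(c,[(215,126)],.05)),H(cast(c,[(411,172)],.041)))
```

```text
pointer 27.424897741177602 0.017234507313037762 [[ -1.7  -4.1 149. ]]
439 25.75662701179004
top 3680 [-0.05426231  0.02756678] [ 0.52090283 -0.30016107  0.1509667 ] 0.0005949944299366139
edges [[-17.6  -5.8 149. ]
 [ 14.7   2.2 149. ]
 [  1.9 -18.2 149. ]]
housing corners lip/other [[-66.4  52.8  50. ]] [[68.5 52.3 41. ]]
```

Emit:
{"fn": "apply_moves", "kwargs": {
  "increments": [
    [[0.001,-0.003,0.005,2],[0.001,-0.003,0.008,2],[0,-0.001,0.008,0],[0,0,0.005,0],[0,0,0,0]]
  ]
}}

```text
t: 19.3
tcp_pos: [0.519, -0.3008, 0.1651]
tool_rot: [0.497, 0.868, -0.006, -0.023]
force: [0.4, 0.4, 0.0]
finger_gap: 0.401
```

```bash
python3 - <<'E'
from h import *
snap("wrist","w18");snap("scene","s18")
p,d,c=load("s18");cv2.imwrite("pics/s18z.png",cv2.resize(p[230:380,110:270],None,fx=4,fy=4,interpolation=cv2.INTER_CUBIC)[:,:,::-1])
p,d,c=load("w18");X=cloud(d,c);q=p.astype(int)
m=np.zeros(d.shape,bool);m[275:335,252:325]=1;m&=(X[...,2]>.10)&(X[...,2]<.17)&(q.max(2)<80)
P=X[m];A=np.c_[P[:,:2],np.ones(len(P))];k=np.linalg.lstsq(A,P[:,2],rcond=None)[0];zt=np.median(P[:,2]);print("top",k[:2],zt)
a,b=cast(c,[(288,305),(331,310.5)],zt);v=b-a;print("pointer",np.degrees(np.arctan2(v[1],v[0])))
print("edges",H(cast(c,[(248,300),(332,300)],zt)))
E
python3 tgt.py .5134 -.3014 .100 120.5
```

```text
top [-0.04933657  0.02707001] 0.12490368165745856
pointer 23.385427373540214
edges [[-22.4  -2.  124.9]
 [  9.8   3.6 124.9]]
pt [ 0.5168 -0.3005  0.1118] tcp [ 0.5193 -0.3011  0.1658] tilt z [-0.0445  0.0111 -0.9989] yaw 120.36 | move [ 0.0006 -0.0031  0.012 ] spin -0.14 F [-0.9 -0.3 -0.1] gap 0.392 t 19.4
```

View pics/w18.png

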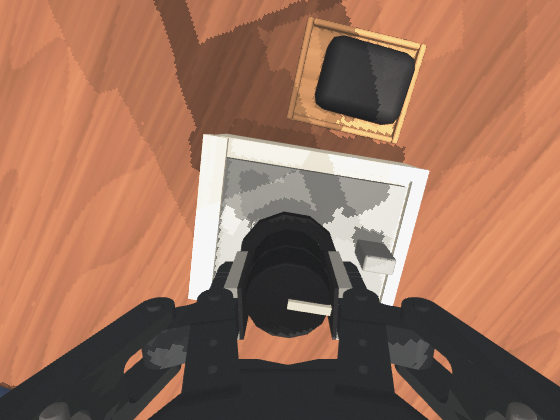

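View pics/s18z.png

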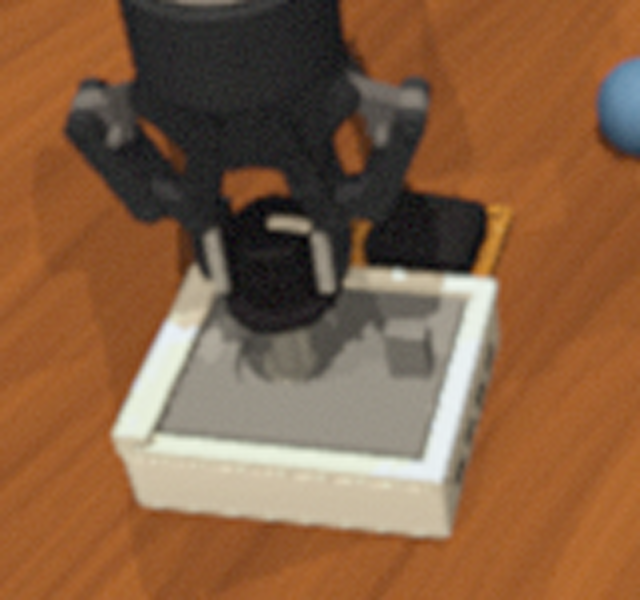

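Emit:
{"fn": "apply_moves", "kwargs": {
  "increments": [
    [[0,-0.0025,0.003,0],[0,-0.001,0.004,0],[0,0,0.003,0],[0,0,0,0]]
  ]
}}

```text
t: 19.8
tcp_pos: [0.5161, -0.3032, 0.1559]
tool_rot: [0.497, 0.868, -0.006, -0.021]
force: [-0.2, -1.3, 0.6]
finger_gap: 0.399
```

```bash
python3 - <<'E'
from h import *
snap("scene","s19")
p,d,c=load("s19");cv2.imwrite("pics/s19z.png",cv2.resize(p[270:370,130:250],None,fx=6,fy=6,interpolation=cv2.INTER_CUBIC)[:,:,::-1])
E
python3 tgt.py .5134 -.3014 .100 120.5
```

```text
pt [ 0.5139 -0.3027  0.1022] tcp [ 0.5162 -0.3033  0.1561] tilt z [-0.0428  0.0096 -0.999 ] yaw 120.39 | move [0.0014 0.0003 0.0022] spin -0.11 F [ 0.1 -0.3 -0.2] gap 0.394 t 19.85
```

View pics/s19z.png

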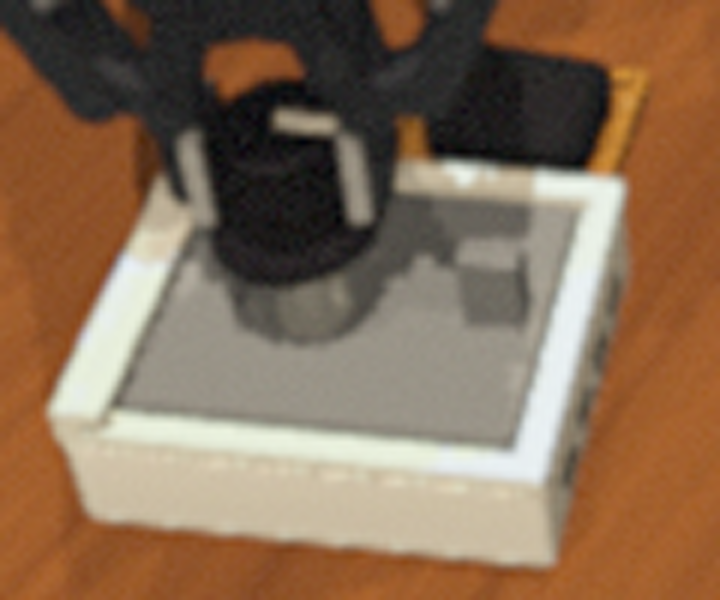

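Emit:
{"fn": "apply_moves", "kwargs": {
  "increments": [
    [[0.001,0,0.003,0],[0,0,0.003,0],[0,0,0.003,0]]
  ]
}}

```text
t: 20.15
tcp_pos: [0.5156, -0.3025, 0.1471]
tool_rot: [0.497, 0.868, -0.007, -0.02]
force: [0.5, -0.2, -0.7]
finger_gap: 0.396
```

```bash
python3 tgt.py .5134 -.3014 .073 120.5
```

```text
pt [ 0.5133 -0.3021  0.0932] tcp [ 0.5156 -0.3025  0.1471] tilt z [-0.0416  0.0086 -0.9991] yaw 120.4 | move [-0.      0.001   0.0202] spin -0.1 F [ 0.5 -0.2 -0.7] gap 0.396 t 20.15
```

Emit:
{"fn": "apply_moves", "kwargs": {
  "increments": [
    [[0,0,0.003,0],[0,0,0.002,0]]
  ]
}}

```text
t: 20.35
tcp_pos: [0.5152, -0.3023, 0.1414]
tool_rot: [0.497, 0.868, -0.007, -0.021]
force: [-0.2, 0.9, -0.3]
finger_gap: 0.392
```

Emit:
{"fn": "apply_moves", "kwargs": {
  "increments": [
    [[0,0,0.002,0],[0,0,0.002,0]]
  ]
}}

```text
t: 20.55
tcp_pos: [0.5151, -0.3023, 0.1369]
tool_rot: [0.497, 0.868, -0.007, -0.021]
force: [-0.2, -0.1, -0.1]
finger_gap: 0.394
```

```bash
python3 tgt.py .5134 -.3014 .073 120.5
```

```text
pt [ 0.5128 -0.3018  0.083 ] tcp [ 0.5151 -0.3023  0.1369] tilt z [-0.0421  0.0091 -0.9991] yaw 120.4 | move [-0.0003  0.001   0.01  ] spin -0.1 F [-0.2 -0.1 -0.1] gap 0.394 t 20.55
```

Emit:
{"fn": "apply_moves", "kwargs": {
  "increments": [
    [[0,0,0.002,0],[0,0,0.002,0]]
  ]
}}

```text
t: 20.75
tcp_pos: [0.5149, -0.3023, 0.1326]
tool_rot: [0.497, 0.868, -0.007, -0.021]
force: [-0.1, -0.1, -0.9]
finger_gap: 0.401
```

Emit:
{"fn": "apply_moves", "kwargs": {
  "increments": [
    [[0,0,0.002,0],[0,0,0.002,0]]
  ]
}}

```text
t: 20.95
tcp_pos: [0.5148, -0.3023, 0.1283]
tool_rot: [0.497, 0.868, -0.007, -0.02]
force: [-0.8, 0.3, -0.1]
finger_gap: 0.393
```

```bash
python3 tgt.py .5134 -.3014 .073 120.5
```

```text
pt [ 0.5126 -0.3019  0.0743] tcp [ 0.5148 -0.3023  0.1283] tilt z [-0.0418  0.0088 -0.9991] yaw 120.4 | move [-0.0001  0.001   0.0013] spin -0.1 F [-0.8  0.3 -0.1] gap 0.393 t 20.95
```

Emit:
{"fn": "apply_moves", "kwargs": {
  "increments": [
    [[0,0,0.0015,0],[0,0,0.0015,0]]
  ]
}}

```text
t: 21.15
tcp_pos: [0.5148, -0.3024, 0.1251]
tool_rot: [0.497, 0.868, -0.007, -0.02]
force: [-0.5, 1.3, 8.4]
finger_gap: 0.394
```

```bash
python3 - <<'E'
from h import *
snap("scene","s20");snap("wrist","w20")
p,d,c=load("s20");cv2.imwrite("pics/s20z.png",cv2.resize(p[270:370,130:250],None,fx=6,fy=6,interpolation=cv2.INTER_CUBIC)[:,:,::-1])
E
python3 tgt.py .5134 -.3014 .073 120.5
```

```text
pt [ 0.5125 -0.3019  0.0714] tcp [ 0.5148 -0.3024  0.1253] tilt z [-0.0417  0.0087 -0.9991] yaw 120.4 | move [ 0.      0.0009 -0.0016] spin -0.1 F [-1.2 -0.4  1.6] gap 0.398 t 21.25
```

View pics/s20z.png

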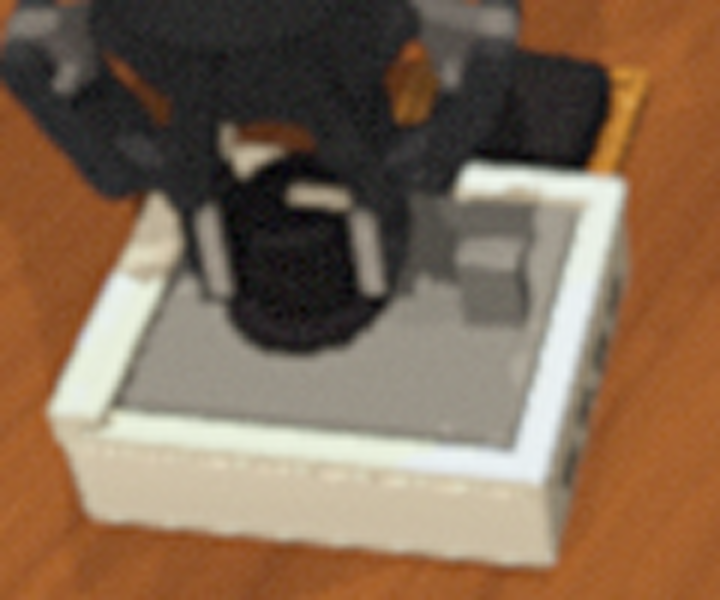

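View pics/w20.png

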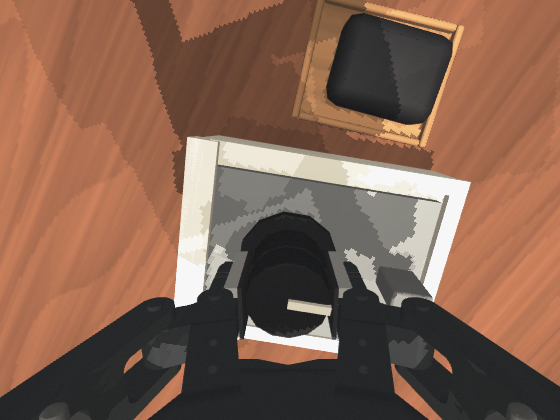

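Emit:
{"fn": "apply_moves", "kwargs": {
  "increments": [
    [[0,0,0,0],[0,0,0,0],[0,0,0,0]]
  ],
  "fingers": 0.52
}}

```text
t: 21.55
tcp_pos: [0.5148, -0.3024, 0.1254]
tool_rot: [0.497, 0.868, -0.007, -0.02]
force: [-0.6, 0.2, -1.0]
finger_gap: 0.519
```

```bash
python3 - <<'E'
from h import *
p,d,c=snap("wrist","w21");X=cloud(d,c);q=p.astype(int)
m=np.zeros(d.shape,bool);m[270:335,252:325]=1;m&=(X[...,2]>.06)&(X[...,2]<.12)&(q.max(2)<80)
P=X[m]
for _ in range(4):
    A=np.c_[P[:,:2],np.ones(len(P))];k=np.linalg.lstsq(A,P[:,2],rcond=None)[0];r=P[:,2]-A@k;P=P[abs(r)<max(.001,1.5*r.std())]
print("top slope",k[:2],P.mean(0),H(P.mean(0)))
E
python3 tgt.py .5134 -.3014 .073 120.5
```

```text
top slope [0.0171975  0.00942707] [ 0.51124869 -0.30142951  0.08515182] [[-12.4   0.1  85.2]]
pt [ 0.5126 -0.3019  0.0714] tcp [ 0.5148 -0.3024  0.1254] tilt z [-0.0414  0.0085 -0.9991] yaw 120.4 | move [ 0.0001  0.0009 -0.0016] spin -0.1 F [-0.2  0.6 -0. ] gap 0.521 t 21.6
```

View pics/w21.png

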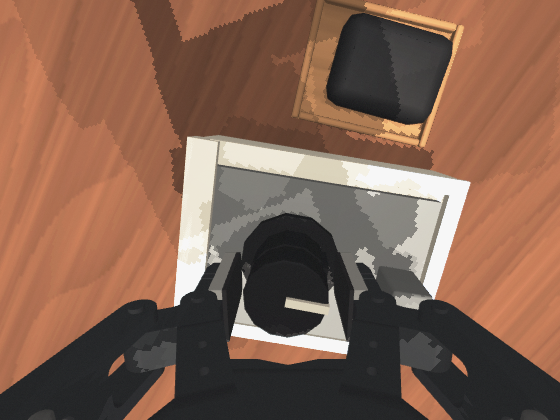

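Knob top is at 85.2 mm against the 85 mm expected, so it is home. I'll retreat and do the final check.

Emit:
{"fn": "apply_moves", "kwargs": {
  "increments": [
    [[0,0,-0.012,0],[0,0,-0.015,0],[0,0,-0.02,0],[0,0,-0.035,0],[0,0,-0.04,0]]
  ]
}}

```text
t: 22.1
tcp_pos: [0.5175, -0.3015, 0.2475]
tool_rot: [0.497, 0.867, -0.005, -0.027]
force: [0.8, -0.7, -0.1]
finger_gap: 0.517
```

Emit:
{"fn": "apply_moves", "kwargs": {
  "increments": [
    [[0,0,-0.03,0],[-0.02,-0.03,-0.01,0],[-0.02,-0.03,0,0],[0,0,0,0],[0,0,0,0]]
  ]
}}

```text
t: 22.6
tcp_pos: [0.4903, -0.3698, 0.3029]
tool_rot: [0.496, 0.868, -0.008, -0.017]
force: [0.6, 0.4, 0.5]
finger_gap: 0.522
```

```bash
python3 - <<'E'
from h import *
p,d,c=snap("wrist","w22");snap("scene","s22");snap("top","t22")
p,d,c=load("s22");cv2.imwrite("pics/s22z.png",cv2.resize(p[140:380,110:430],None,fx=2.4,fy=2.4,interpolation=cv2.INTER_CUBIC)[:,:,::-1])
E
python3 tgt.py .5134 -.3014 .073 120.5
```

```text
pt [ 0.4886 -0.3685  0.2479] tcp [ 0.4907 -0.3688  0.3019] tilt z [-0.0383  0.0044 -0.9993] yaw 120.66 | move [0.041  0.061  0.1741] spin 0.16 F [ 0.1  0.9 -0.6] gap 0.523 t 22.75
```

View pics/w22.png

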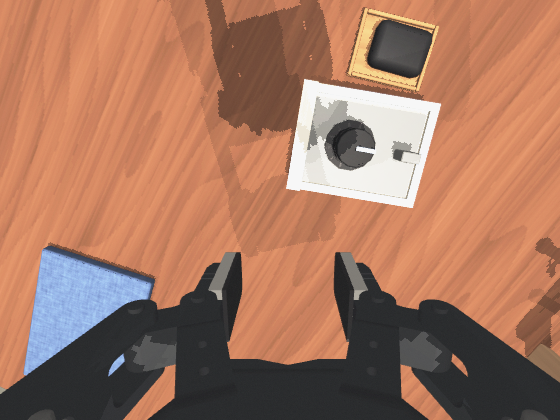

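View pics/s22z.png

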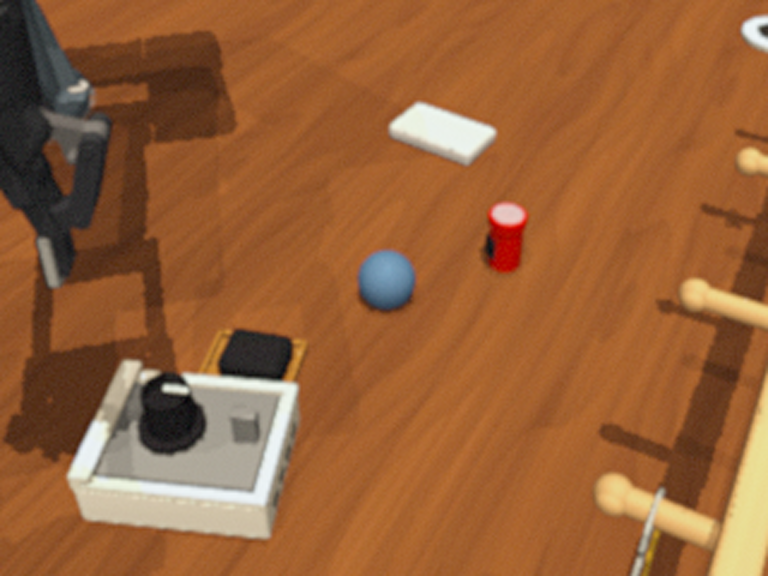

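View pics/t22.png

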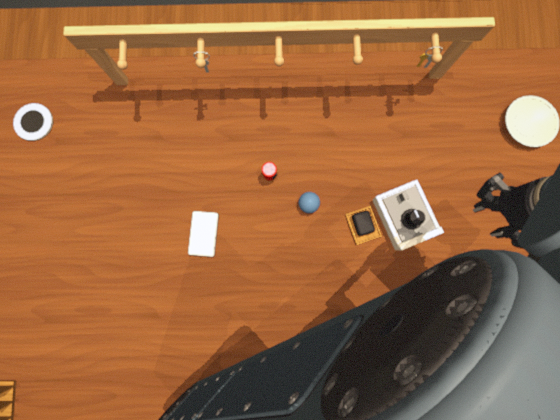

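Everything is in place in all three views: knob on the shaft, cover flat, and bystanders at the same pixels as at the start. Here is a numeric check before handing in.

Run:
```python
from h import *
a=np.load("pics/scene0c.npy").astype(int);b=load("s22")[0].astype(int)
D=np.abs(a-b).max(2)
for n,(x,y,w) in dict(light=(321,238,12),ball=(270,257,13),bank=(294,195,22),bud=(216,288,14)).items(): print(n,"median diff",np.median(D[y-w//2:y+w//2,x-w:x+w]), "max-ish",np.percentile(D[y-w//2:y+w//2,x-w:x+w],97))
p,d,c=load("w22");X=cloud(d,c)
for n,u,v in[("cover",330,185),("cover",400,185),("cover far",425,130),("cover -y",330,105),("knob top",345,147),("skirt",332,160)]: print(n,H(np.nanmedian(X[v-1:v+2,u-1:u+2].reshape(-1,3),0)))
x,y=cast(c,[(357,149),(374,151.5)],.086);w=y-x;print("pointer",np.degrees(np.arctan2(w[1],w[0])))
manip.sign_off()
```

```text
light median diff 8.0 max-ish 14.0
ball median diff 8.0 max-ish 11.0
bank median diff 8.0 max-ish 103.0
bud median diff 5.0 max-ish 11.269999999999982
cover [[-22.5 -43.8  41.8]]
cover [[ 49.  -31.5  42.2]]
cover far [[60.1 26.4 40.8]]
cover -y [[-37.5  35.1  42.4]]
knob top [[-21.5  -0.4  85.2]]
skirt [[-26.4 -16.5  50. ]]
pointer 22.44905196864852
the job is handed in; nothing more can be done
```

The timer is back together and handed in at about 22.8 s of the 62 s allowed. The cover went in first, then the knob, and the gripper is open and clear of everything.

**Cover:** I lowered it with its rib end on the +x wall and let the plain end drop to the pocket floor. I then slid it under the lip until it met the end wall, and it fell flat. Its top reads about 42 mm above the shelf across the plate, which is the fitted height.

**Knob:** It went down with the pointer over the key and needed no searching turn. Its top reads 85.2 mm against 85 mm for fully home, and the pointer is at about 22° against 21.6° for the key.

**Items to leave alone:**
- **Bike light, paperweight and earbud case:** before and after pictures show no change.
- **Power bank:** a few pixels in its patch changed strongly. I put that down to the removed cover and its shadow, because the bank's own position in the top view looks the same (203,233), by eye only.

**What did not go cleanly:**
- Setting the cover on the wall gave a brief 53 N push. It went through the held plate, not the gripper's body, and is under the 120 N wrist limit, but it was harder than I intended.
- The tool drifted by up to about 3.5° of tilt during moves, so the knob was carried slightly tilted. It levelled when released.

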